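# Clear the repair plate and lay out the matching spares

### The arm

A 6-joint arm with a two-finger parallel gripper is mounted at the origin on the work surface. World frame = base frame: x ahead of the robot, y to its left, z up, the work surface at z = 0. Lengths are in m, angles in rad, forces in N, time in s.
With the tool pointing down it reaches from about 0.4 to 0.825 m from the base axis. Payload 7 kg.
Tool frame: the origin (TCP) lies on the centre line of the jaws, within the pads' length; the fingertips stand 11 mm ahead of it and the grasp point (between the pads) lies 8 mm behind it; z points along the fingers, y is the line along which they close (so a half turn about z gives the same grasp; the last joint's range is limited). The gripper opens to 85 mm and grips with 20 to 120 N. Pads are 22 mm wide; open, the fingers measure 114 mm over their backs; the gripper's body (76 mm by 85 mm) begins 54 mm behind the grasp point. The pads swing forward as they close: fully open they stand 13 mm farther back than shut.
Start: joints at [-1.024, 0.359, 0.012, 0, -1.224, -0.288], TCP at [0.173, -0.653, 0.242] pointing down, gripper open.
Joint ranges: [-3.07, 3.07], [-1.43, 2.12], [-1.02, 1.25], [-3.03, 1.67], [-3.05, -0], [-3.03, 3.03]. Speed limits (rad/s): [2.39, 2.39, 3.01, 3.14, 3.14, 3.14].

### API

Orientations are given as a unit quaternion [x, y, z, w].
In Python, from plant import monitor, grab_frame, camera_model, bot gives the robot as it stands.
- The arm moves only by the tool apply_moves, never from a script. Its argument "motion" is a list that holds one entry, the list of rows, each a list of 7 numbers: the opening, from 0 (shut) to 1 (fully open), then the shift along the tool's x, y, z as a fraction of full scale, then the turn, a rotation vector about the tool's x, y, z as a fraction of full scale. A call has 1 to 8 rows; each row shifts and turns the commanded pose from where the row before left it, along the tool's axes as they then stand; what a row does not reach is not made up. Full scale, the value 1, is 0.04 m for a shift and 120 degrees for a turn. A row lasts 1/12 s, in which the tool goes at most 41.7 mm and 7.16 degrees, less where a joint would pass 70% of its speed; a pose out of reach is approached as far as the arm can. A call with a number of a shift or a turn outside -1 to 1 is refused whole. A call with a gripper value outside its range is refused whole. The fingers move at their own pace and stop on an object; "squeeze" is the grip in N (left out, the last holds). Time passes only in rows, so rows that do not move let the fingers close. It gives the time, the measured TCP pose, the force, the opening and the grip force at its end, in the units of the state.
- monitor.observe(): the state, without advancing time (a new reading comes with each control period).
- grab_frame(name): name is "scene" or "top" or "wrist"; returns (picture, depth): 384x512x3 uint8, red, green, blue; 384x512 float32, m along the optical axis (not along the pixel's ray), 0 where there is no reading.
- camera_model(name): a dict with "fovy" (degrees; the focal length in pixels is half the picture's height over the tangent of half this angle, whatever the lens; pixels are square), "cx", "cy" (the principal point, pixels), "dist_coeffs" ([k1, k2, p1, p2, k3] as OpenCV has them; the pictures are not rectified), "extrinsics" (4x4, takes a point from camera to world coordinates); the wrist camera has in their place "mount" (4x4, takes a point from camera to tool coordinates, whose origin is the TCP and whose axes are the flange's). Camera axes: x right, y down, z forward; pixel columns grow to the right and rows downward; lengths in m; the calibration is good to about 2 mm. A picture is of the moment at which its call begins: read the wrist's pose just before it. camera_model takes no time and is no camera call.
- bot.close_job(): hands the job in; it is judged then, once.
The state is a dict: "clock": time; "joint_positions": joint angles; "joint_vel": joint speeds; "joint_torque": joint torques, N m; "position": TCP position; "tool_rot": TCP orientation; "ft_force": force on the tool from outside, world axes, zero at the start; "torque": the same for the moment, N m; "gripper_width": finger opening in m; "grip_force": force on a finger pad.
Only numpy, scipy, OpenCV 4.12 (cv2) and the standard library are available. Lean on these libraries where they do the work, as an engineer would, in place of code of your own. Each camera call takes 0.05 s, during which the arm holds its last target. There are 200 camera calls.

### The job

Scrape all the loose chips off the raised work plate into the low aluminium tray beside it, using the scraper block and not the fingers (a chip that has ended up elsewhere may be picked up). After the plate is clear, take from the cluttered parts bin, for each dead part standing on the plate's back ledge, the one spare of the same kind and size, and stand it upright on the plate right in front of its dead twin, close to the ledge. In the end the scraper is back upright in the middle of its rubber pad, all other parts are still in the bin, and the dead parts and the things around have been left alone.

Things in the scene. Friction and masses are not known exactly. Their poses are not given: they have to be found in the camera images.
- plate: Fixed work plate 220 (x) x 340 (y) x 40 high. Origin: centre of its underside, on the table; x away from the robot, y left (yaw within 0.12 rad). Far edge: ledge from plate x 60 to 110, 10 above the top. Near edge: rim, x -110 to -106, 6 high. Both y ends are open; the 8 thick top overhangs the plinth by 20 there. Working area: plate x -106 to 60
- tray: Fixed aluminium catch tray 240 (x) x 160 (y), walls 4 thick, 27 high, floor 4. Origin: centre of its underside; axes as the plate's. It stands at one y end of the plate, left or right, its near wall tucked 10 under the plate's overhanging edge, so what is pushed over that edge drops in
- bin: Fixed parts bin of orange plastic, 240 (its x) x 160 (its y), walls 4 thick and 30 high, floor 4. Origin at the centre of its underside, axes as the plate's. It stands at the other y end of the plate. It holds the three spares and three other parts, standing about 65 to 75 apart, so open the fingers only a little wider than the part
- rest: Fixed black rubber pad for the scraper, 140 (its x) x 80 (its y) x 6 thick, origin at the centre of its underside. On the far left or far right, beyond the tray or the bin
- scraper: Loose scraper block, 0.1 to 0.25 kg: black foot 70 (x) x 40 (y) x 10 high; centred on it a wooden grip 50 (x) x 20 (y) reaching to 46 above the underside. Origin: centre of the underside, z up. Starts on the pad, x roughly along the pad's x; grip it from above across the 20 mm. Its long sides push the chips
- chip0: Loose chip of broken white plastic, 20 to 26 long (x), 15 to 18 wide (y), 8 thick, 10 g, lying on the plate; origin at the centre of its underside. Four to six chips are there; the state gives None for those that are not
- chip1: Loose chip of broken white plastic, 20 to 26 long (x), 15 to 18 wide (y), 8 thick, 10 g, lying on the plate; origin at the centre of its underside. Four to six chips are there; the state gives None for those that are not
- chip2: Loose chip of broken white plastic, 20 to 26 long (x), 15 to 18 wide (y), 8 thick, 10 g, lying on the plate; origin at the centre of its underside. Four to six chips are there; the state gives None for those that are not
- chip3: Loose chip of broken white plastic, 20 to 26 long (x), 15 to 18 wide (y), 8 thick, 10 g, lying on the plate; origin at the centre of its underside. Four to six chips are there; the state gives None for those that are not
- chip4: Loose chip of broken white plastic, 20 to 26 long (x), 15 to 18 wide (y), 8 thick, 10 g, lying on the plate; origin at the centre of its underside. Four to six chips are there; the state gives None for those that are not
- chip5: Loose chip of broken white plastic, 20 to 26 long (x), 15 to 18 wide (y), 8 thick, 10 g, lying on the plate; origin at the centre of its underside. Four to six chips are there; the state gives None for those that are not
- old_heatsink: A dead part (two or all of the three kinds are there; the state gives None for those that are not): finned aluminium heat sink, block outline 48 (its x) x 26 (its y) x 20 high, the fins run along x. Stands on the plate's ledge. Origin at the centre of its underside, z up. It stays where it is
- old_capacitor: A dead part (two or all of the three kinds are there; the state gives None for those that are not): black upright can capacitor, 26 across, 28 high, with a bright disc on top. Stands on the plate's ledge. Origin at the centre of its underside, z up. It stays where it is
- old_transformer: A dead part (two or all of the three kinds are there; the state gives None for those that are not): small transformer, dark steel core 42 (its x) x 26 (its y) x 28 high with a copper coil between its two end blocks; grip it across the 26. Stands on the plate's ledge. Origin at the centre of its underside, z up. It stays where it is
- spare_heatsink: A good spare for the part of the same name: finned aluminium heat sink, block outline 48 (its x) x 26 (its y) x 20 high, the fins run along x. Stands in the parts bin at the start, turned at any angle up to about 0.7 rad. Origin at the centre of its underside, z up
- spare_capacitor: A good spare for the part of the same name: black upright can capacitor, 26 across, 28 high, with a bright disc on top. Stands in the parts bin at the start, turned at any angle up to about 0.7 rad. Origin at the centre of its underside, z up
- spare_transformer: A good spare for the part of the same name: small transformer, dark steel core 42 (its x) x 26 (its y) x 28 high with a copper coil between its two end blocks; grip it across the 26. Stands in the parts bin at the start, turned at any angle up to about 0.7 rad. Origin at the centre of its underside, z up
- small_heatsink: Other part in the bin: a much smaller finned heat sink, 24 x 22 x 10 high, not a match for anything; stays in the bin. Origin at the centre of its underside
- thin_capacitor: Other part in the bin: a thin can capacitor, 13 across, 18 high, not a match for anything; stays in the bin. Origin at the centre of its underside
- shield_can: Other part in the bin: a flat steel shield can 30 x 24 x 8 high; stays in the bin. Origin at the centre of its underside
- jar: Bystander: amber jar with a white cap, 44 across, 65 high, beyond the side away from the rubber pad. Leave alone
- spool: Bystander: steel solder spool 56 across, 34 high, beyond the plate. Leave alone

How it is judged:
On the way, in this order (a step that is already met when the one before it is completed fails the run):
1. the scraper block is brought down on to the plate's working area (x of scraper in the frame of plate between -0.13 and 0.08 m and y of scraper in the frame of plate between -0.19 and 0.19 m and z of scraper in the frame of plate between 0.03 and 0.05 m), for 0.1 s.
2. every chip is in the catch tray (x of chip0 in the frame of tray between -0.12 and 0.12 m and y of chip0 in the frame of tray between -0.08 and 0.08 m and z of chip0 in the frame of tray between -0.005 and 0.036 m and x of chip1 in the frame of tray between -0.12 and 0.12 m and y of chip1 in the frame of tray between -0.08 and 0.08 m and z of chip1 in the frame of tray between -0.005 and 0.036 m and x of chip2 in the frame of tray between -0.12 and 0.12 m and y of chip2 in the frame of tray between -0.08 and 0.08 m and z of chip2 in the frame of tray between -0.005 and 0.036 m and x of chip3 in the frame of tray between -0.12 and 0.12 m and y of chip3 in the frame of tray between -0.08 and 0.08 m and z of chip3 in the frame of tray between -0.005 and 0.036 m and x of chip4 in the frame of tray between -0.12 and 0.12 m and y of chip4 in the frame of tray between -0.08 and 0.08 m and z of chip4 in the frame of tray between -0.005 and 0.036 m and x of chip5 in the frame of tray between -0.12 and 0.12 m and y of chip5 in the frame of tray between -0.08 and 0.08 m and z of chip5 in the frame of tray between -0.005 and 0.036 m), for 0.2 s.
3. for each dead part its spare stands on the plate in front of it (horizontal distance between spare_heatsink and old_heatsink below 0.095 m and ((x of spare_heatsink in the frame of bin between -0.12 and 0.12 m and y of spare_heatsink in the frame of bin between -0.08 and 0.08 m and z of spare_heatsink in the frame of bin between -0.005 and 0.03 m) or (x of spare_heatsink in the frame of plate between -0.11 and 0.06 m and y of spare_heatsink in the frame of plate between -0.17 and 0.17 m and z of spare_heatsink in the frame of plate between 0.035 and 0.046 m and angle between spare_heatsink's own z axis and vertical below 0.3 rad)) and ((x of spare_heatsink in the frame of bin between -0.12 and 0.12 m and y of spare_heatsink in the frame of bin between -0.08 and 0.08 m and z of spare_heatsink in the frame of bin between -0.005 and 0.03 m) or horizontal distance between spare_heatsink and old_heatsink below 0.095 m) and horizontal distance between spare_capacitor and old_capacitor below 0.095 m and ((x of spare_capacitor in the frame of bin between -0.12 and 0.12 m and y of spare_capacitor in the frame of bin between -0.08 and 0.08 m and z of spare_capacitor in the frame of bin between -0.005 and 0.03 m) or (x of spare_capacitor in the frame of plate between -0.11 and 0.06 m and y of spare_capacitor in the frame of plate between -0.17 and 0.17 m and z of spare_capacitor in the frame of plate between 0.035 and 0.046 m and angle between spare_capacitor's own z axis and vertical below 0.3 rad)) and ((x of spare_capacitor in the frame of bin between -0.12 and 0.12 m and y of spare_capacitor in the frame of bin between -0.08 and 0.08 m and z of spare_capacitor in the frame of bin between -0.005 and 0.03 m) or horizontal distance between spare_capacitor and old_capacitor below 0.095 m) and horizontal distance between spare_transformer and old_transformer below 0.095 m and ((x of spare_transformer in the frame of bin between -0.12 and 0.12 m and y of spare_transformer in the frame of bin between -0.08 and 0.08 m and z of spare_transformer in the frame of bin between -0.005 and 0.03 m) or (x of spare_transformer in the frame of plate between -0.11 and 0.06 m and y of spare_transformer in the frame of plate between -0.17 and 0.17 m and z of spare_transformer in the frame of plate between 0.035 and 0.046 m and angle between spare_transformer's own z axis and vertical below 0.3 rad)) and ((x of spare_transformer in the frame of bin between -0.12 and 0.12 m and y of spare_transformer in the frame of bin between -0.08 and 0.08 m and z of spare_transformer in the frame of bin between -0.005 and 0.03 m) or horizontal distance between spare_transformer and old_transformer below 0.095 m)), for 0.2 s.
At the end, for the whole second after the job is handed in: All chips in the tray; each dead part's spare upright (0.3 rad) on the plate's working area, centre within 95 mm of its twin's; all other parts in the bin; scraper upright on its pad, centre within 40 mm along and 25 mm across of the pad's; all at rest (all of step 2 and all of step 3 and x of scraper in the frame of rest between -0.04 and 0.04 m and y of scraper in the frame of rest between -0.025 and 0.025 m and z of scraper in the frame of rest between 0 and 0.012 m and angle between scraper's own z axis and vertical below 0.2 rad and x of small_heatsink in the frame of bin between -0.12 and 0.12 m and y of small_heatsink in the frame of bin between -0.08 and 0.08 m and z of small_heatsink in the frame of bin between -0.005 and 0.03 m and x of thin_capacitor in the frame of bin between -0.12 and 0.12 m and y of thin_capacitor in the frame of bin between -0.08 and 0.08 m and z of thin_capacitor in the frame of bin between -0.005 and 0.03 m and x of shield_can in the frame of bin between -0.12 and 0.12 m and y of shield_can in the frame of bin between -0.08 and 0.08 m and z of shield_can in the frame of bin between -0.005 and 0.03 m and linear speed of each of scraper, chip0, chip1, chip2, chip3, chip4, chip5, spare_heatsink, spare_capacitor, spare_transformer below 0.02 m/s); the robot touches nothing.
It fails at once if a chip lying on the plate is handled with the fingers ((contact force between the fingers and chip0 above 0.5 N and x of chip0 in the frame of plate between -0.106 and 0.06 m and y of chip0 in the frame of plate between -0.165 and 0.165 m and z of chip0 in the frame of plate between 0.035 and 0.055 m) or (contact force between the fingers and chip1 above 0.5 N and x of chip1 in the frame of plate between -0.106 and 0.06 m and y of chip1 in the frame of plate between -0.165 and 0.165 m and z of chip1 in the frame of plate between 0.035 and 0.055 m) or (contact force between the fingers and chip2 above 0.5 N and x of chip2 in the frame of plate between -0.106 and 0.06 m and y of chip2 in the frame of plate between -0.165 and 0.165 m and z of chip2 in the frame of plate between 0.035 and 0.055 m) or (contact force between the fingers and chip3 above 0.5 N and x of chip3 in the frame of plate between -0.106 and 0.06 m and y of chip3 in the frame of plate between -0.165 and 0.165 m and z of chip3 in the frame of plate between 0.035 and 0.055 m) or (contact force between the fingers and chip4 above 0.5 N and x of chip4 in the frame of plate between -0.106 and 0.06 m and y of chip4 in the frame of plate between -0.165 and 0.165 m and z of chip4 in the frame of plate between 0.035 and 0.055 m) or (contact force between the fingers and chip5 above 0.5 N and x of chip5 in the frame of plate between -0.106 and 0.06 m and y of chip5 in the frame of plate between -0.165 and 0.165 m and z of chip5 in the frame of plate between 0.035 and 0.055 m)).
It fails at once if a dead part is moved by more than 20 mm (distance of any of old_heatsink, old_capacitor, old_transformer from where it was at the start of the episode above 0.02 m).
It fails at once if the jar or the spool is moved by more than 20 mm (distance of any of jar, spool from where it was at the start of the episode above 0.02 m).
Of old_heatsink, old_capacitor, old_transformer only 2 to 3 are there at a start; the rules pass over those that are not, and their reading is None.
Of chip0, chip1, chip2, chip3, chip4, chip5 only 4 to 6 are there at a start; the rules pass over those that are not, and their reading is None.
At some moment in a run one of scraper, chip0, chip1, chip2, chip3, chip4, chip5 may be knocked a few centimetres aside while the robot is not near it.
It also fails if it takes over 210 s, if anything falls off the work surface, if the arm or the gripper's body presses on something with over 40 N, if the wrist force passes 120 N, or if a joint passes its speed limit or range.

## Working session

There is one attempt and no reset: what is moved stays moved. The work goes in short steps, Python scripts to look and compute and a tool call to move; the robot and the scene stay as the last step left them, time stands still between calls to the robot, and variables do not carry over. Pictures are saved under pics/ and viewed, at most 14 in all, crops included, and the job is handed in when it is done.

Besides the shell and the picture viewer there is one more tool, called after "Call:" as name(argument=value, ...) on one line, values as JSON. apply_moves: Moves the arm, as the interface text tells. Its arguments: {"type":"object","properties":{"motion":{"type":"array"},"squeeze":{"type":"number"}},"required":["motion"]}

```bash
ls; mkdir -p pics; cat > h.py <<'E'
import numpy as np, cv2, sys
sys.path.insert(0,'.')
from plant import monitor, grab_frame, camera_model, bot
from scipy.spatial.transform import Rotation as R
def cam(n):
    m=camera_model(n); f=192/np.tan(np.radians(m['fovy'])/2)
    K=np.array([[f,0,m['cx']],[0,f,m['cy']],[0,0,1.]]); D=np.array(m['dist_coeffs'],float)
    if 'extrinsics' in m: T=np.array(m['extrinsics'])
    else:
        s=monitor.observe(); W=np.eye(4); W[:3,:3]=R.from_quat(s['tool_rot']).as_matrix(); W[:3,3]=s['position']; T=W@np.array(m['mount'])
    return K,D,T
def rays(c,uv):
    K,D,T=c; p=cv2.undistortPoints(np.array(uv,float).reshape(-1,1,2),K,D).reshape(-1,2)
    return np.c_[p,np.ones(len(p))]@T[:3,:3].T, T[:3,3]
def onz(c,uv,z):
    d,o=rays(c,uv); return o+d*((z-o[2])/d[:,2])[:,None]
def cloud(c,depth):
    h,w=depth.shape; uv=np.stack(np.meshgrid(np.arange(w),np.arange(h)),-1).reshape(-1,2)
    d,o=rays(c,uv); return (o+d*depth.reshape(-1,1)).reshape(h,w,3)
E
python3 - <<'E'
from h import *
for n in ['top','scene']:
    c=cam(n); a,d=grab_frame(n); np.savez(f'{n}0.npz',a=a,d=d,K=c[0],D=c[1],T=c[2])
    cv2.imwrite(f'pics/{n}0.png',cv2.resize(a[:,:,::-1],(800,600)))
    print(n,c[2].round(3).tolist(),c[0][0,0])
s=monitor.observe(); print({k:np.round(v,3).tolist() for k,v in s.items()})
E
```

```text
pics
top [[0.029, -0.998, 0.05, 0.508], [-1.0, -0.029, -0.002, 0.014], [0.004, -0.05, -0.999, 1.39], [0.0, 0.0, 0.0, 1.0]] 466.7953393243852
scene [[0.76, 0.369, -0.535, 1.245], [0.65, -0.45, 0.613, -0.778], [-0.015, -0.813, -0.582, 0.807], [0.0, 0.0, 0.0, 1.0]] 492.91367155020305
{'clock': 0.1, 'joint_positions': [-1.024, 0.359, 0.011, -0.0, -1.224, -0.288], 'joint_vel': [-0.001, 0.0, 0.003, 0.0, 0.0, -0.0], 'joint_torque': [-0.002, -58.476, 29.411, 6.955, -0.003, -0.0], 'position': [0.173, -0.652, 0.241], 'tool_rot': [-0.129, 0.992, 0.001, -0.0], 'ft_force': [0.253, -0.283, -0.139], 'torque': [0.016, 0.016, 0.013], 'grip_force': 0.0, 'gripper_width': 0.086}
```

View pics/top0.png

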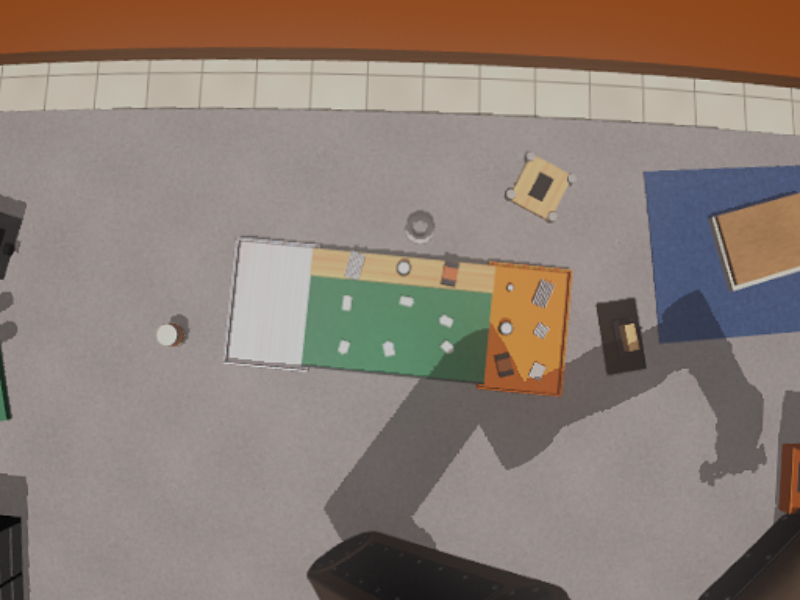

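View pics/scene0.png

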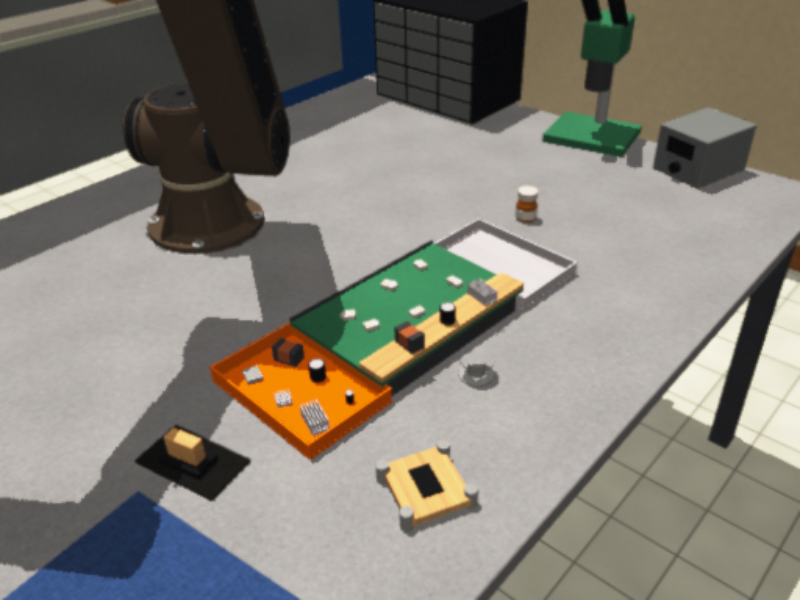

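The top view (800x600) shows the tray on the left at (270,305) and the green plate at (400,320). The bin is on the right at (530,330) and the pad with the scraper at (622,337). All three dead parts are on the ledge, at (355,265), (404,268) and (450,272), and there are six chips, three at y≈300-320 and three at ≈347. Scene confirms this. Next I'll measure.

```bash
cat > m.py <<'E'
from h import *
def hull_rect(c,mask,z,name=''):
    cs,_=cv2.findContours(mask.astype(np.uint8),cv2.RETR_EXTERNAL,cv2.CHAIN_APPROX_NONE)
    k=max(cs,key=cv2.contourArea).reshape(-1,2)
    p=onz(c,k,z)[:,:2]; r=cv2.minAreaRect((p*1000).astype(np.float32)); return k,r
def comps(mask,lo,hi):
    n,l,s,ce=cv2.connectedComponentsWithStats(mask.astype(np.uint8)); return [(i,s[i],ce[i],l==i) for i in range(1,n) if lo<=s[i][4]<=hi]
E
python3 - <<'E'
from m import *
g=np.load('top0.npz'); a,d=g['a'],g['d']; c=(g['K'],g['D'],g['T'])
hsv=cv2.cvtColor(a,cv2.COLOR_RGB2HSV).astype(int); H,S,V=hsv[...,0],hsv[...,1],hsv[...,2]
P=cloud(c,d)
vv,uu=np.mgrid[:384,:512]; roi=(uu>140)&(uu<420)&(vv>145)&(vv<260)
green=roi&(H>55)&(H<90)&(S>90); k,r=hull_rect(c,green,.04); print('green',r)
orange=roi&(H<14)&(S>190)&(uu>300); print('orange',hull_rect(c,orange,.03)[1])
pad=(V<60)&(uu>378)&(uu<416)&(vv>185)&(vv<245); print('pad',hull_rect(c,pad,.006)[1])
hull=np.zeros(a.shape[:2],np.uint8); cv2.fillConvexPoly(hull,cv2.convexHull(k),1)
ch=(hull>0)&(S<90)
for i,s,ce,m in comps(ch,15,200):
    print('chip',ce.round(1),s[4],onz(c,[ce],.048).round(4)[0],np.median(P[m][:,2]).round(4))
print('z plate',np.median(P[green][:,2]),np.std(P[green][:,2]))
# wood grip by depth
m=(P[...,2]>.043)&(uu>378)&(uu<420)&(vv>185)&(vv<245)
q=P[m]; print('grip',m.sum(),q.mean(0),cv2.minAreaRect((q[:,:2]*1000).astype(np.float32)))
for i,s,ce,m in comps((P[...,2]>.0085)&(uu>305)&(uu<365)&(vv>165)&(vv<255),8,400):
    q=P[m];print('c',s.tolist(),ce.round(1),q.mean(0).round(3),np.percentile(q[:,2],90).round(4))
E
```

```text
green ((439.88177490234375, -24.83645248413086), (0.0, 0.0), 0.0)
orange ((414.04522705078125, -171.834228515625), (0.0, 0.0), 0.0)
pad ((519.9476318359375, -420.434814453125), (135.40744018554688, 77.59577178955078), 10.0258207321167)
z plate 0.0394609469465349 0.0011825239433801004
grip 130 [ 0.51795916 -0.39400027  0.14438051] ((511.1744689941406, -212.6987762451172), (49.74491882324219, 453.46282958984375), 1.863818883895874)
c [340, 177, 15, 20, 142] [347.3 187.2] [ 0.598 -0.262  0.019] 0.0262
c [324, 181, 5, 6, 21] [325.9 183.4] [ 0.607 -0.198  0.019] 0.0252
c [317, 205, 12, 9, 73] [322.9 209.3] [ 0.53  -0.189  0.03 ] 0.0353
c [342, 205, 11, 12, 56] [346.3 210.9] [ 0.527 -0.257  0.037] 0.0167
c [315, 225, 15, 17, 157] [321.9 233. ] [ 0.461 -0.187  0.038] 0.0355
c [338, 231, 12, 13, 83] [343.5 237.1] [ 0.45  -0.255  0.013] 0.0168
```

```bash
cat > m2.py <<'E'
from m import *
def analyse(g):
    a,d=g['a'],g['d']; c=(g['K'],g['D'],g['T'])
    hsv=cv2.cvtColor(cv2.medianBlur(a,3),cv2.COLOR_RGB2HSV).astype(int); H,S,V=hsv[...,0],hsv[...,1],hsv[...,2]
    return a,d,c,H,S,V,cloud(c,d)
E
python3 - <<'E'
from m2 import *
g=np.load('top0.npz'); a,d,c,H,S,V,P=analyse(g)
vv,uu=np.mgrid[:384,:512]
print(a[220,230],a[220,300],a[190,192],a[200,330],a[170,230])
A=a.astype(int); roi=(uu>140)&(uu<370)&(vv>145)&(vv<260)
green=roi&(A[...,1]>A[...,0]*1.35)&(A[...,1]>A[...,2]*1.08); print(green.sum())
k3=np.ones((3,3),np.uint8)
k,r=hull_rect(c,cv2.morphologyEx(green.astype(np.uint8),cv2.MORPH_CLOSE,np.ones((9,9),np.uint8)),.04); print('green',r,cv2.boxPoints(r).round().tolist())
orange=(uu>290)&roi&(A[...,0]>A[...,1]*2.2)&(A[...,0]>A[...,2]*5); 
ko,r=hull_rect(c,cv2.morphologyEx(orange.astype(np.uint8),cv2.MORPH_CLOSE,np.ones((13,13),np.uint8)),.03); print('orange',r,cv2.boxPoints(r).round().tolist())
hull=np.zeros(a.shape[:2],np.uint8); cv2.fillConvexPoly(hull,cv2.convexHull(k),1)
ch=(hull>0)&(a.min(2)>120)
for i,s,ce,m in comps(ch,15,200):
    print('chip',ce.round(1),s[4],onz(c,[ce],.048).round(4)[0][:2],np.median(P[m][:,2]).round(4),np.round(cv2.minAreaRect((onz(c,np.argwhere(m)[:,::-1],.048)[:,:2]*1000).astype(np.float32))[1:][0]))
def parts(mask,lo):
  for i,s,ce,m in comps(mask,lo,400):
    q=P[m]; zt=np.percentile(q[:,2],85); m2=m&(P[...,2]>zt-.006)
    r=cv2.minAreaRect((onz(c,np.argwhere(m2)[:,::-1],zt)[:,:2]*1000).astype(np.float32))
    print('part',ce.round(1),m.sum(),'zt',zt.round(4),np.round(r[0],1),np.round(r[1],1),round(r[2],1))
print('bin');parts((P[...,2]>.0085)&(uu>312)&(uu<360)&(vv>172)&(vv<248),8)
print('ledge');parts((P[...,2]>.056)&(uu>200)&(uu<312)&(vv>155)&(vv<190),8)
print('grip');parts((P[...,2]>.03)&(P[...,2]<.07)&(uu>378)&(uu<420)&(vv>185)&(vv<245),8)
print('foot');parts((P[...,2]>.012)&(P[...,2]<.022)&(uu>378)&(uu<420)&(vv>185)&(vv<245),8)
E
```

```text
[ 94 139 108] [68 87 66] [195 193 192] [193 135  67] [150 145 145]
5565
green ((521.7328491210938, 13.470703125), (335.9953308105469, 162.97654724121094), 86.09581756591797) [[429.0, -149.0], [592.0, -160.0], [614.0, 176.0], [452.0, 187.0]]Traceback (most recent call last):
  File "<stdin>", line 10, in <module>
  File "m.py", line 4, in hull_rect
    k=max(cs,key=cv2.contourArea).reshape(-1,2)
      ~~~^^^^^^^^^^^^^^^^^^^^^^^^
ValueError: max() iterable argument is empty
```

```bash
cat > an.py <<'E'
from m2 import *
th=-.0655
PL=(np.array([.5447,.012]),R.from_euler('z',th).as_matrix()[:2,:2])
def pl(p): return (np.asarray(p)[...,:2]-PL[0])@PL[1]
def pw(p): return PL[0]+PL[1]@np.asarray(p)
def parts(P,c,mask,lo,hi=400):
  for i,s,ce,m in comps(mask,lo,hi):
    q=P[m]; zt=np.percentile(q[:,2],85); m2=m&(P[...,2]>zt-.006)
    r=cv2.minAreaRect((onz(c,np.argwhere(m2)[:,::-1],zt)[:,:2]*1000).astype(np.float32))
    print('part',ce.round(1),m.sum(),'zt',zt.round(4),np.round(r[0],1),np.round(r[1],1),round(r[2],1),'plate',pl(np.array(r[0])/1000).round(3))
def chips(P,c,a,zs=.048):
  u=pl(P[...,:2]); hull=(u[...,0]>-.104)&(u[...,0]<.058)&(abs(u[...,1])<.17)
  A=a.astype(int); m=hull&(A[...,0]>A[...,1]*.9)&(P[...,2]>.03)&(P[...,2]<.06)&(A.min(2)>60)
  for i,s,ce,mm in comps(m,12,300):
    w=onz(c,[ce],zs)[0]; print('chip',ce.round(1),s[4],w[:2].round(4),'z',np.median(P[mm][:,2]).round(4),'plate',pl(w).round(3))
E
python3 - <<'E'
from an import *
g=np.load('top0.npz'); a,d,c,H,S,V,P=analyse(g)
vv,uu=np.mgrid[:384,:512]; A=a.astype(int)
chips(P,c,a)
orange=(uu>290)&(uu<380)&(vv>150)&(vv<260)&(A[...,0]>A[...,2]*2)
ko,r=hull_rect(c,cv2.morphologyEx(orange.astype(np.uint8),cv2.MORPH_CLOSE,np.ones((13,13),np.uint8)),.03); print('orange',r,cv2.boxPoints(r).round().tolist(),pl(np.array(r[0])/1000))
print('bin');parts(P,c,(P[...,2]>.0085)&(P[...,2]<.05)&(uu>312)&(uu<360)&(vv>172)&(vv<248),8)
print('ledge');parts(P,c,(P[...,2]>.056)&(uu>200)&(uu<312)&(vv>155)&(vv<190),8)
print('grip');parts(P,c,(P[...,2]>.03)&(P[...,2]<.07)&(uu>378)&(uu<420)&(vv>185)&(vv<245),8)
print('foot');parts(P,c,(P[...,2]>.012)&(P[...,2]<.022)&(uu>378)&(uu<420)&(vv>185)&(vv<245),8)
print('tray');parts(P,c,(P[...,2]>.02)&(uu>140)&(uu<205)&(vv>150)&(vv<240),8,3000)
E
```

```text
chip [221.6 193.6] 54 [0.5668 0.1069] z 0.0476 plate [0.016 0.096]
chip [259.8 192.3] 48 [ 0.5739 -0.003 ] z 0.0481 plate [ 0.03  -0.013]
chip [284.9 204.9] 51 [ 0.5397 -0.0762] z 0.0475 plate [ 0.001 -0.088]
chip [219.7 221.5] 49 [0.4865 0.1098] z 0.0489 plate [-0.064  0.094]
chip [248.4 222.8] 59 [0.4854 0.0274] z 0.0484 plate [-0.06   0.011]
chip [285.8 221.7] 51 [ 0.4914 -0.0801] z 0.0484 plate [-0.047 -0.095]
orange ((528.9232788085938, -227.46832275390625), (160.0145263671875, 240.158935546875), 85.78231811523438) [[403.0, -298.0], [643.0, -316.0], [655.0, -157.0], [415.0, -139.0]] [-6.89282580e-05 -2.39987453e-01]
bin
part [347.3 187.2] 142 zt 0.0253 [ 598.8 -261.9] [27.5 47.8] 67.0 plate [ 0.072 -0.27 ]
part [314.6 180.7] 12 zt 0.0478 [ 614.  -158.6] [11.7  5.8] 1.2 plate [ 0.08  -0.166]
part [325.9 183.4] 21 zt 0.0242 [ 606.7 -197.5] [ 8.9 11.9] 1.7 plate [ 0.076 -0.205]
part [313.4 191.4] 24 zt 0.0449 [ 578.  -158.4] [49.3  2.9] 1.3 plate [ 0.044 -0.168]
part [322.9 209.3] 73 zt 0.0348 [ 529.7 -188.7] [20.4 23.5] 1.5 plate [-0.002 -0.201]
part [346.2 210.9] 55 zt 0.0153 [ 5
[... 321 characters left out ...]
rt [226.9 169.1] 113 zt 0.0715 [636.8  92.4] [25.8 47.3] 75.9 plate [0.087 0.086]
part [258.2 170.9] 68 zt 0.0814 [632.    4.2] [22.6 22.5] 1.7 plate [ 0.088 -0.002]
part [287.1 174.4] 148 zt 0.0799 [625.5 -78.5] [26.  42.2] 80.1 plate [ 0.087 -0.085]
grip
part [402.5 215.2] 152 zt 0.0548 [ 518.3 -424.5] [49.1 20.8] 12.8 plate [ 0.002 -0.437]
foot
part [397.4 215.5] 153 zt 0.0194 [ 517.6 -422.5] [72.2 43.7] 10.4 plate [ 0.001 -0.435]
tray
part [162.1 158.6] 87 zt 0.0302 [665.3 288.8] [ 65.5 130.1] 34.5 plate [0.102 0.284]
part [199.7 201.1] 682 zt 0.0473 [557.  173.2] [222.5  31.8] 1.8 plate [0.002 0.162]
part [154.  219.1] 154 zt 0.0305 [489.5 307.1] [192.9  95.6] 36.7 plate [-0.074  0.291]
```

```bash
cat > plan.py <<'E'
from an import *
def plan(x,y,z,phi=None):
    s=monitor.observe(); Rm=R.from_quat(s['tool_rot']).as_matrix(); p=np.array(s['position'])
    cur=np.degrees(np.arctan2(-Rm[0,1],Rm[1,1])); dphi=0 if phi is None else (phi-cur+90)%180-90
    R2=Rm@R.from_euler('z',-dphi,degrees=True).as_matrix()
    dl=R2.T@(np.array([x,y,z])-p)/.04
    print('t',round(s['clock'],2),'p',p.round(4),'cur phi',cur.round(1),'tilt z',Rm[:,2].round(3),'j',np.round(s['joint_positions'],2),'w',round(s['gripper_width'],4),'| turn z units',round(-dphi/120,4),'shift units',dl.round(3))
def planp(px,py,z,phi=None): w=pw([px,py]); print('world',w.round(4)); plan(*w,z,phi)
E
python3 -c "
from plan import *
plan(.518,-.4235,.1,11.5)"
```

```text
t 0.1 p [ 0.1726 -0.6521  0.2414] cur phi 14.8 tilt z [-0.001  0.001 -1.   ] j [-1.02  0.36  0.01 -0.   -1.22 -0.29] w 0.0856 | turn z units 0.0277 shift units [-9.603  3.874  3.539]
```

Call:
apply_moves(motion=[[[0.5, 0, 0, 0, 0, 0, 0.0277], [0.5, -0.7, 0.28, 0.2, 0, 0, 0], [0.5, -0.7, 0.28, 0.2, 0, 0, 0], [0.5, -0.7, 0.28, 0.2, 0, 0, 0], [0.5, -0.7, 0.28, 0.2, 0, 0, 0], [0.5, -0.7, 0.28, 0.2, 0, 0, 0], [0.5, -0.7, 0.28, 0.2, 0, 0, 0], [0.5, -0.7, 0.28, 0.2, 0, 0, 0]]])

```text
clock: 0.77
position: [0.3501, -0.5355, 0.1856]
tool_rot: [-0.1, 0.995, 0.0, -0.0]
ft_force: [0.3, -0.7, -0.2]
gripper_width: 0.0424
grip_force: 0.0
```

Call:
apply_moves(motion=[[[0.5, -0.7, 0.28, 0.2, 0, 0, 0], [0.5, -0.7, 0.28, 0.2, 0, 0, 0], [0.5, -0.7, 0.28, 0.2, 0, 0, 0], [0.5, -0.7, 0.28, 0.2, 0, 0, 0], [0.5, -0.7, 0.28, 0.2, 0, 0, 0], [0.5, -0.7, 0.28, 0.2, 0, 0, 0], [0.5, -0.5, 0.2, 0.2, 0, 0, 0], [0.5, 0, 0, 0, 0, 0, 0]]])

```text
clock: 1.43
position: [0.5207, -0.4226, 0.1278]
tool_rot: [-0.102, 0.995, 0.001, -0.001]
ft_force: [-0.2, -0.2, -0.5]
gripper_width: 0.043
grip_force: 0.0
```

```bash
python3 -c "
from plan import *
plan(.518,-.4235,.031,11.5)"
```

```text
t 1.43 p [ 0.5207 -0.4226  0.1278] cur phi 11.7 tilt z [-0.002  0.002 -1.   ] j [-0.39  0.44 -0.14 -0.   -1.   -0.97] w 0.043 | turn z units 0.0015 shift units [ 0.065 -0.014  2.419]
```

Call:
apply_moves(motion=[[[0.5, 0.065, 0, 0.6, 0, 0, 0], [0.5, 0, 0, 0.6, 0, 0, 0], [0.5, 0, 0, 0.6, 0, 0, 0], [0.5, 0, 0, 0.4, 0, 0, 0], [0.5, 0, 0, 0.2, 0, 0, 0], [0, 0, 0, 0, 0, 0, 0], [0, 0, 0, 0, 0, 0, 0], [0, 0, 0, 0, 0, 0, 0]]], squeeze=60)

```text
clock: 2.1
position: [0.5163, -0.4264, 0.0354]
tool_rot: [-0.1, 0.995, -0.0, 0.001]
ft_force: [0.5, -0.5, -1.0]
gripper_width: 0.0192
grip_force: 61.0
```

Call:
apply_moves(motion=[[[0, 0, 0, 0, 0, 0, 0], [0, 0, 0, -0.1, 0, 0, 0], [0, 0, 0, -0.6, 0, 0, 0], [0, 0, 0, -0.6, 0, 0, 0], [0, 0, 0, -0.6, 0, 0, 0], [0, 0, 0, -0.6, 0, 0, 0], [0, 0, 0, -0.5, 0, 0, 0], [0, 0, 0, 0, 0, 0, 0]]])

```text
clock: 2.77
position: [0.518, -0.4274, 0.1608]
tool_rot: [-0.101, 0.995, -0.003, 0.004]
ft_force: [0.8, -0.9, 0.0]
gripper_width: 0.0192
grip_force: 61.2
```

```bash
python3 - <<'E'
from plan import *
planp(.022,-.145,.067,np.degrees(th))
c=cam('wrist'); a,d=grab_frame('wrist'); cv2.imwrite('pics/w1.png',a[:,:,::-1])
E
```

```text
world [ 0.5572 -0.1341]
t 2.77 p [ 0.518  -0.4274  0.1608] cur phi 11.6 tilt z [ 0.008 -0.005 -1.   ] j [-0.4   0.4  -0.11  0.   -1.05 -0.97] w 0.0192 | turn z units 0.1275 shift units [-0.479  7.39   2.317]
```

View pics/w1.png

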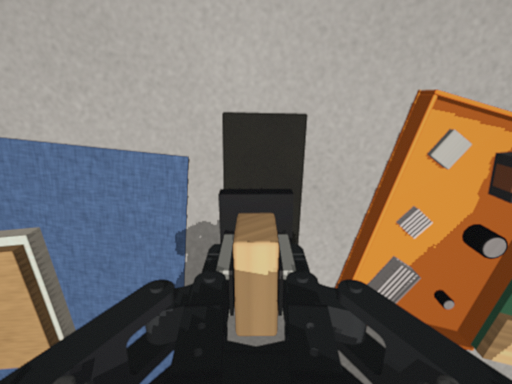

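The wrist view shows the scraper held upright, with its grip at (256,275), and the pad and bin undisturbed. Next I'll carry it to the plate.

Call:
apply_moves(motion=[[[0, 0, 0, 0, 0, 0, 0.0425], [0, 0, 0, 0, 0, 0, 0.0425], [0, 0, 0, 0, 0, 0, 0.0425], [0, -0.06, 0.7, 0, 0, 0, 0], [0, -0.06, 0.8, 0, 0, 0, 0], [0, -0.06, 0.8, 0, 0, 0, 0], [0, -0.06, 0.8, 0, 0, 0, 0], [0, -0.06, 0.8, 0, 0, 0, 0]]])

```text
clock: 3.48
position: [0.5375, -0.2695, 0.1537]
tool_rot: [0.033, 0.999, 0.0, -0.001]
ft_force: [0.9, 0.2, -2.2]
gripper_width: 0.0191
grip_force: 61.2
```

Call:
apply_moves(motion=[[[0, -0.06, 0.8, 0, 0, 0, 0], [0, -0.06, 0.8, 0, 0, 0, 0], [0, -0.06, 0.8, 0, 0, 0, 0], [0, 0, 0.8, 0, 0, 0, 0], [0, 0, 0.3, 0.5, 0, 0, 0], [0, 0, 0, 0.5, 0, 0, 0], [0, 0, 0, 0.2, 0, 0, 0], [0, 0, 0, 0, 0, 0, 0]]])

```text
clock: 4.15
position: [0.5527, -0.1317, 0.104]
tool_rot: [0.033, 0.999, -0.0, -0.002]
ft_force: [-0.3, -1.2, -1.8]
gripper_width: 0.0193
grip_force: 61.2
```

```bash
python3 - <<'E'
from plan import *
planp(.022,-.145,.071,np.degrees(th))
c=cam('top'); a,d=grab_frame('top'); P=cloud(c,d); chips(P,c,a)
E
```

```text
world [ 0.5572 -0.1341]
t 4.15 p [ 0.5527 -0.1317  0.104 ] cur phi -3.8 tilt z [-0.005 -0.    -1.   ] j [ 0.11  0.32 -0.4  -0.   -0.86 -1.75] w 0.0193 | turn z units -0.0003 shift units [-0.119 -0.053  0.825]
chip [286.5 223. ] 27 [ 0.4877 -0.0823] z 0.0471 plate [-0.051 -0.098]
```

Call:
apply_moves(motion=[[[0, -0.12, -0.05, 0.3, 0, 0, 0], [0, 0, 0, 0.3, 0, 0, 0], [0, 0, 0, 0.2, 0, 0, 0], [0, 0, 0, 0.06, 0, 0, 0], [0, 0, 0, 0, 0, 0, 0], [0, 0, 0, 0, 0, 0, 0]]])

```text
clock: 4.7
position: [0.5587, -0.1351, 0.0726]
tool_rot: [0.034, 0.999, -0.0, -0.0]
ft_force: [-6.4, -0.4, 7.5]
gripper_width: 0.0189
grip_force: 65.2
```

```bash
python3 - <<'E'
from plan import *
planp(.022,.18,.070,np.degrees(th))
print(monitor.observe()['ft_force'])
c=cam('scene'); a,d=grab_frame('scene'); cv2.imwrite('pics/s2.png',a[120:300,180:440,::-1].repeat(2,0).repeat(2,1))
E
```

```text
world [0.5784 0.1902]
t 4.7 p [ 0.5587 -0.1351  0.0726] cur phi -3.8 tilt z [-0.001 -0.    -1.   ] j [ 0.1   0.36 -0.42  0.   -0.79 -1.74] w 0.0189 | turn z units -0.0008 shift units [0.041 8.147 0.061]
[-6.42501612 -0.38461156  7.54829749]
```

View pics/s2.png

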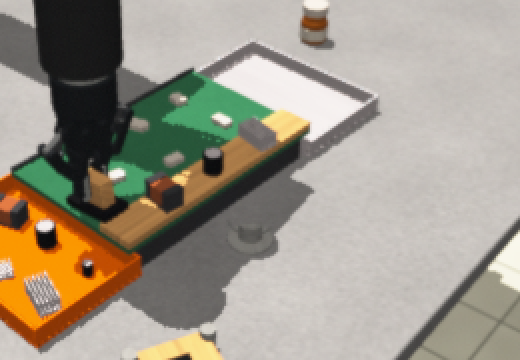

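The scene crop shows the scraper standing on the plate at (97,195), just behind the first chip, with its foot touching the ledge. I'll back off 4 mm and push along lane 1.

Call:
apply_moves(motion=[[[0, 0.1, 0, -0.02, 0, 0, 0], [0, 0, 0.2, 0, 0, 0, 0], [0, 0, 0.3, 0, 0, 0, 0], [0, 0, 0.3, 0, 0, 0, 0], [0, 0, 0.3, 0, 0, 0, 0], [0, 0, 0.3, 0, 0, 0, 0], [0, 0, 0.3, 0, 0, 0, 0], [0, 0, 0.3, 0, 0, 0, 0]]])

```text
clock: 5.42
position: [0.5607, -0.0524, 0.0727]
tool_rot: [0.033, 0.999, -0.0, 0.0]
ft_force: [0.0, 0.2, -1.7]
gripper_width: 0.0189
grip_force: 64.2
```

Call:
apply_moves(motion=[[[0, 0, 0.3, 0, 0, 0, 0], [0, 0, 0.3, 0, 0, 0, 0], [0, 0, 0.3, 0, 0, 0, 0], [0, 0, 0.3, 0, 0, 0, 0], [0, 0, 0.3, 0, 0, 0, 0], [0, 0, 0.3, 0, 0, 0, 0], [0, 0, 0.3, 0, 0, 0, 0], [0, 0, 0.3, 0, 0, 0, 0]]])

```text
clock: 6.08
position: [0.567, 0.0429, 0.0727]
tool_rot: [0.033, 0.999, 0.0, 0.0]
ft_force: [-0.2, -0.5, -1.7]
gripper_width: 0.0193
grip_force: 64.2
```

```bash
python3 - <<'E'
from plan import *
planp(.018,.18,.072,np.degrees(th))
print(monitor.observe()['ft_force'])
E
```

```text
world [0.5744 0.1904]
t 6.08 p [0.567  0.0429 0.0727] cur phi -3.8 tilt z [ 0.  0. -1.] j [ 0.42  0.35 -0.43 -0.   -0.78 -2.06] w 0.0193 | turn z units -0.0004 shift units [0.055 3.692 0.018]
[-0.24969517 -0.47374113 -1.71420759]
```

Call:
apply_moves(motion=[[[0, 0.05, 0.3, 0.015, 0, 0, 0], [0, 0, 0.35, 0, 0, 0, 0], [0, 0, 0.35, 0, 0, 0, 0], [0, 0, 0.35, 0, 0, 0, 0], [0, 0, 0.35, 0, 0, 0, 0], [0, 0, 0.35, 0, 0, 0, 0], [0, 0, 0.35, 0, 0, 0, 0], [0, 0, 0.35, 0, 0, 0, 0]]])

```text
clock: 6.75
position: [0.5723, 0.1531, 0.0721]
tool_rot: [0.033, 0.999, 0.0, 0.0]
ft_force: [-0.3, -0.6, -1.2]
gripper_width: 0.0188
grip_force: 64.2
```

Call:
apply_moves(motion=[[[0, 0, 0.35, 0, 0, 0, 0], [0, 0, 0.35, 0, 0, 0, 0], [0, 0, 0.2, 0, 0, 0, 0], [0, 0, 0, 0, 0, 0, 0], [0, 0, 0, -0.5, 0, 0, 0], [0, 0, 0, -0.5, 0, 0, 0], [0, 0, 0, 0, 0, 0, 0]]])

```text
clock: 7.33
position: [0.5765, 0.1882, 0.1158]
tool_rot: [0.033, 0.999, 0.001, 0.002]
ft_force: [0.6, 0.2, -0.2]
gripper_width: 0.0192
grip_force: 64.1
```

```bash
python3 - <<'E'
from plan import *
planp(-.062,-.145,.112,np.degrees(th))
c=cam('scene'); a,d=grab_frame('scene'); cv2.imwrite('pics/s3.png',a[120:300,180:440,::-1].repeat(2,0).repeat(2,1))
c=cam('top'); a,d=grab_frame('top'); P=cloud(c,d); chips(P,c,a)
E
```

```text
world [ 0.4733 -0.1286]
t 7.33 p [0.5765 0.1882 0.1158] cur phi -3.8 tilt z [ 0.005  0.002 -1.   ] j [ 0.64  0.35 -0.31  0.   -0.9  -2.28] w 0.0192 | turn z units -0.0 shift units [ 2.054 -8.074  0.067]
chip [219.5 221.8] 51 [0.4857 0.1102] z 0.0473 plate [-0.065  0.094]
chip [248.4 222.8] 59 [0.4854 0.0274] z 0.047 plate [-0.06   0.011]
chip [285.6 221.6] 48 [ 0.4917 -0.0796] z 0.0481 plate [-0.047 -0.095]
```

View pics/s3.png

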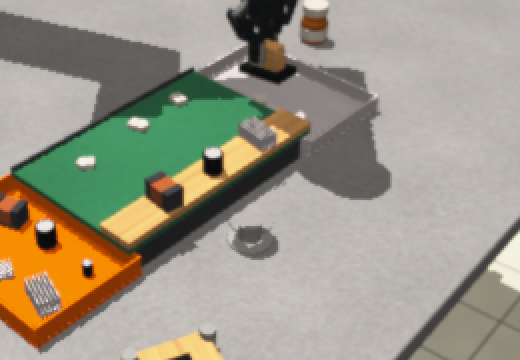

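The scene crop shows the lane beside the ledge clear, the dead parts untouched, and three chips left at (178,98), (138,123) and (86,162). Lane 2 is next.

Call:
apply_moves(motion=[[[0, 0.7, -0.2, 0, 0, 0, 0], [0, 0.7, -0.8, 0, 0, 0, 0], [0, 0.6, -0.8, 0, 0, 0, 0], [0, 0, -0.9, 0, 0, 0, 0], [0, 0, -0.9, 0, 0, 0, 0], [0, 0, -0.9, 0, 0, 0, 0], [0, 0, -0.9, 0, 0, 0, 0], [0, 0, -0.9, 0, 0, 0, 0]]])

```text
clock: 8.1
position: [0.4774, -0.0598, 0.1115]
tool_rot: [0.033, 0.999, -0.0, -0.0]
ft_force: [1.0, 0.2, -1.8]
gripper_width: 0.0194
grip_force: 64.0
```

Call:
apply_moves(motion=[[[0, 0, -0.9, 0, 0, 0, 0], [0, 0, -0.6, 0, 0, 0, 0], [0, 0, -0.3, 0.2, 0, 0, 0], [0, 0, 0, 0.4, 0, 0, 0], [0, 0, 0, 0.2, 0, 0, 0], [0, 0, 0, 0, 0, 0, 0]]])

```text
clock: 8.6
position: [0.4718, -0.1303, 0.0778]
tool_rot: [0.034, 0.999, -0.0, -0.002]
ft_force: [-0.3, -0.4, -1.3]
gripper_width: 0.0189
grip_force: 64.1
```

```bash
python3 - <<'E'
from plan import *
planp(-.061,-.145,.072,np.degrees(th))
print(monitor.observe()['ft_force'])
E
```

```text
world [ 0.4743 -0.1287]
t 8.6 p [ 0.4718 -0.1303  0.0778] cur phi -3.9 tilt z [-0.005 -0.    -1.   ] j [ 0.13  0.24 -0.6  -0.   -0.74 -1.77] w 0.0189 | turn z units -0.0011 shift units [-0.062  0.044  0.145]
[-0.25041594 -0.38958881 -1.26409432]
```

Call:
apply_moves(motion=[[[0, -0.05, 0.05, 0.14, 0, 0, 0], [0, 0, 0.2, 0.01, 0, 0, 0], [0, 0, 0.3, 0, 0, 0, 0], [0, 0, 0.3, 0, 0, 0, 0], [0, 0, 0.3, 0, 0, 0, 0], [0, 0, 0.3, 0, 0, 0, 0], [0, 0, 0.3, 0, 0, 0, 0], [0, 0, 0.3, 0, 0, 0, 0]]])

```text
clock: 9.27
position: [0.4818, -0.0464, 0.0747]
tool_rot: [0.032, 0.999, 0.0, 0.001]
ft_force: [-0.4, -0.2, -0.4]
gripper_width: 0.0189
grip_force: 64.1
```

Call:
apply_moves(motion=[[[0, 0, 0.3, 0, 0, 0, 0], [0, 0, 0.3, 0, 0, 0, 0], [0, 0, 0.3, 0, 0, 0, 0], [0, 0, 0.3, 0, 0, 0, 0], [0, 0, 0.3, 0, 0, 0, 0], [0, 0, 0.3, 0, 0, 0, 0], [0, 0, 0.3, 0, 0, 0, 0], [0, 0, 0.3, 0, 0, 0, 0]]])

```text
clock: 9.93
position: [0.4878, 0.0488, 0.0742]
tool_rot: [0.033, 0.999, -0.0, 0.0]
ft_force: [-0.4, -1.3, -1.2]
gripper_width: 0.0189
grip_force: 64.1
```

```bash
python3 - <<'E'
from plan import *
planp(-.061,.18,.072,np.degrees(th))
print(monitor.observe()['ft_force'])
E
```

```text
world [0.4956 0.1956]
t 9.93 p [0.4878 0.0488 0.0742] cur phi -3.8 tilt z [ 0. -0. -1.] j [ 0.5   0.24 -0.6   0.   -0.73 -2.14] w 0.0189 | turn z units -0.0004 shift units [0.045 3.675 0.054]
[-0.41329329 -1.28542751 -1.18979401]
```

Call:
apply_moves(motion=[[[0, 0, 0.3, 0.04, 0, 0, 0], [0, 0, 0.35, 0, 0, 0, 0], [0, 0, 0.35, 0, 0, 0, 0], [0, 0, 0.35, 0, 0, 0, 0], [0, 0, 0.35, 0, 0, 0, 0], [0, 0, 0.35, 0, 0, 0, 0], [0, 0, 0.35, 0, 0, 0, 0], [0, 0, 0.35, 0, 0, 0, 0]]])

```text
clock: 10.6
position: [0.495, 0.1589, 0.0725]
tool_rot: [0.033, 0.999, -0.0, -0.0]
ft_force: [-0.6, 0.8, -1.1]
gripper_width: 0.0191
grip_force: 64.1
```

Call:
apply_moves(motion=[[[0, 0, 0.35, 0, 0, 0, 0], [0, 0, 0.35, 0, 0, 0, 0], [0, 0, 0.2, 0, 0, 0, 0], [0, 0, 0, 0, 0, 0, 0], [0, 0, 0, -0.6, 0, 0, 0], [0, 0, 0, -0.7, 0, 0, 0], [0, 0, -0.9, -0.8, 0, 0, 0], [0, 0, -0.9, 0, 0, 0, 0]]])

```text
clock: 11.27
position: [0.4958, 0.1281, 0.1573]
tool_rot: [0.031, 1.0, 0.002, 0.004]
ft_force: [2.2, 0.0, -1.6]
gripper_width: 0.0189
grip_force: 64.1
```

Call:
apply_moves(motion=[[[0, 0, -0.9, 0, 0, 0, 0], [0, 0, -0.9, 0, 0, 0, 0], [0, 0, -0.9, 0, 0, 0, 0], [0, 0, -0.9, 0, 0, 0, 0], [0, 0, -0.9, 0, 0, 0, 0], [0, 0, -0.9, 0, 0, 0, 0], [0, 0, -0.9, 0, 0, 0, 0], [0, 0, -0.9, 0, 0, 0, 0]]])

```text
clock: 11.93
position: [0.473, -0.1629, 0.1523]
tool_rot: [0.033, 0.999, 0.0, 0.0]
ft_force: [1.0, 0.8, -1.9]
gripper_width: 0.0188
grip_force: 64.1
```

```bash
python3 - <<'E'
from plan import *
plan(.52,-.4205,.15,10)
c=cam('top'); a,d=grab_frame('top'); P=cloud(c,d); chips(P,c,a)
cv2.imwrite('pics/t4.png',cv2.resize(a[120:270,130:290,::-1],None,fx=3,fy=3))
E
```

```text
t 11.93 p [ 0.473  -0.1629  0.1523] cur phi -3.8 tilt z [ 0.  0. -1.] j [ 0.06  0.15 -0.49 -0.   -0.93 -1.7 ] w 0.0188 | turn z units -0.1151 shift units [-0.039 -6.545  0.058]
```

View pics/t4.png

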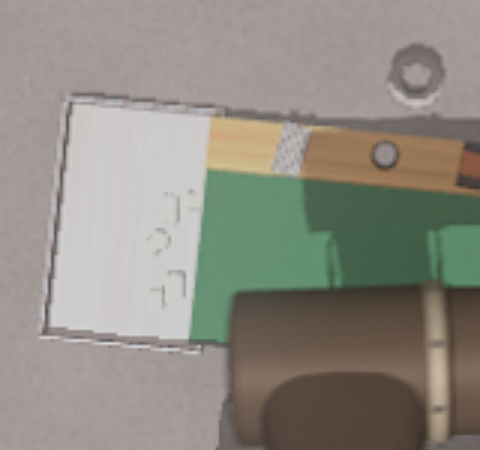

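The top crop shows chips in the tray at about (170,205), (193,200), (158,240), (165,295) and (180,285), but the arm hides part of the plate. I'll check with the scene camera's depth.

```bash
python3 - <<'E'
from plan import *
for n in ['top','scene']:
    c=cam(n); a,d=grab_frame(n); P=cloud(c,d); print(n); chips(P,c,a)
    u=pl(P); m=(abs(u[...,0])<.113)&(u[...,1]>.172)&(u[...,1]<.314)&(P[...,2]>.0085)&(P[...,2]<.035)
    for i,s,ce,mm in comps(m,6,400): q=P[mm]; print('tray',ce.round(1),s[4],pl(q.mean(0)).round(3),np.ptp(pl(q),axis=0).round(3),np.median(q[:,2]).round(4))
    cv2.imwrite('pics/s4.png',cv2.resize(a[110:200,250:380,::-1],None,fx=5,fy=5))
E
```

```text
top
tray [173.3 181.9] 7 [0.039 0.246] [0.012 0.007] 0.0103
tray [186.3 188.8] 45 [0.022 0.205] [0.025 0.018] 0.0124
tray [194.6 186.3] 27 [0.031 0.18 ] [0.015 0.016] 0.0127
tray [181.8 200.5] 46 [-0.014  0.214] [0.024 0.027] 0.0119
tray [184.8 216.8] 98 [-0.061  0.2  ] [0.041 0.037] 0.0121
scene
chip [227.9 199.2] 55 [ 0.5012 -0.0678] z 0.0469 plate [-0.038 -0.082]
tray [293.6 149.6] 75 [-0.111  0.258] [0.006 0.108] 0.0171
tray [327.4 153.6] 10 [-0.023  0.313] [0.024 0.003] 0.0139
tray [339.2 156.8] 8 [0.022 0.313] [0.017 0.002] 0.0229
tray [294.3 162.2] 22 [-0.068  0.212] [0.022 0.018] 0.0121
tray [353.7 165.8] 10 [0.076 0.312] [0.024 0.005] 0.015
tray [309.6 168.8] 26 [-0.012  0.216] [0.022 0.019] 0.0111
tray [360.5 167.5] 6 [0.099 0.313] [0.009 0.001] 0.0189
tray [316.  173.5] 14 [0.019 0.207] [0.016 0.011] 0.013
```

View pics/s4.png

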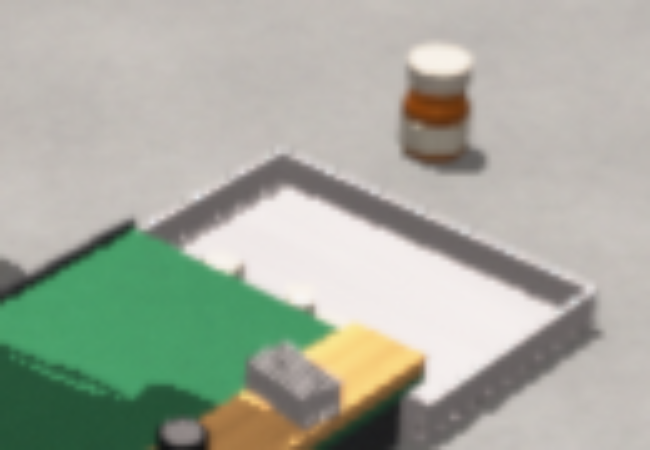

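Five chips are in the tray, and the scene camera shows one still on the plate at about plate (-0.038,-0.082). The crop itself shows the tray, jar and dead heat sink in order. I'll make another pass at x=-0.04.

```bash
python3 - <<'E'
from plan import *
planp(-.040,-.145,.072,np.degrees(th))
E
```

```text
world [ 0.4953 -0.1301]
t 12.08 p [ 0.4728 -0.1635  0.1519] cur phi -4.1 tilt z [-0.001  0.    -1.   ] j [ 0.06  0.15 -0.49 -0.   -0.93 -1.7 ] w 0.019 | turn z units -0.0027 shift units [-0.508  0.872  1.997]
```

Call:
apply_moves(motion=[[[0, -0.5, 0.45, 0.4, 0, 0, 0], [0, 0, 0.4, 0.5, 0, 0, 0], [0, 0, 0, 0.5, 0, 0, 0], [0, 0, 0, 0.4, 0, 0, 0], [0, 0, 0, 0.12, 0, 0, 0], [0, 0, 0, 0, 0, 0, 0]]])

```text
clock: 12.58
position: [0.4951, -0.1279, 0.0742]
tool_rot: [0.033, 0.999, -0.0, -0.002]
ft_force: [-0.4, -0.6, -0.9]
gripper_width: 0.0191
grip_force: 64.0
```

```bash
python3 - <<'E'
from plan import *
planp(-.040,.18,.072,np.degrees(th))
c=cam('scene'); a,d=grab_frame('scene'); P=cloud(c,d); chips(P,c,a)
cv2.imwrite('pics/s5.png',cv2.resize(a[140:260,180:340,::-1],None,fx=4,fy=4))
E
```

```text
world [0.5166 0.1942]
t 12.58 p [ 0.4951 -0.1279  0.0742] cur phi -3.8 tilt z [-0.003 -0.    -1.   ] j [ 0.13  0.27 -0.56 -0.   -0.75 -1.77] w 0.0191 | turn z units 0.0 shift units [-0.009  8.072  0.052]
chip [228.  199.6] 49 [ 0.5024 -0.0687] z 0.0473 plate [-0.037 -0.083]
```

View pics/s5.png

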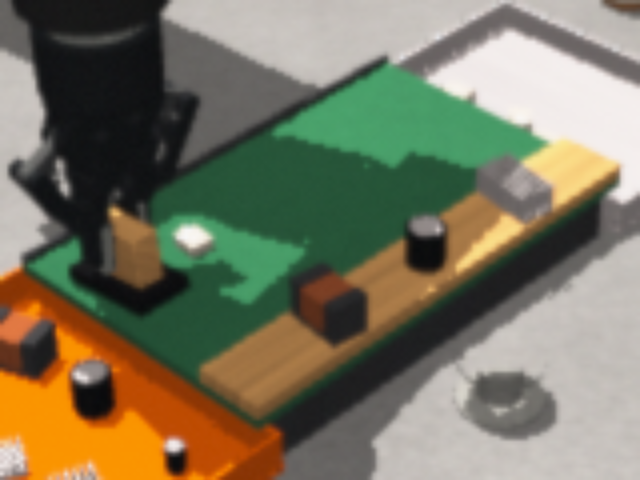

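The crop shows one chip left at (193,240), directly in front of the scraper. I'll push it across.

Call:
apply_moves(motion=[[[0, 0, 0.2, 0.05, 0, 0, 0], [0, 0, 0.3, 0, 0, 0, 0], [0, 0, 0.3, 0, 0, 0, 0], [0, 0, 0.3, 0, 0, 0, 0], [0, 0, 0.3, 0, 0, 0, 0], [0, 0, 0.3, 0, 0, 0, 0], [0, 0, 0.3, 0, 0, 0, 0], [0, 0, 0.3, 0, 0, 0, 0]]])

```text
clock: 13.3
position: [0.5022, -0.0352, 0.0735]
tool_rot: [0.033, 0.999, 0.0, 0.0]
ft_force: [0.7, 0.5, -1.9]
gripper_width: 0.019
grip_force: 64.0
```

Call:
apply_moves(motion=[[[0, 0, 0.3, 0, 0, 0, 0], [0, 0, 0.3, 0, 0, 0, 0], [0, 0, 0.3, 0, 0, 0, 0], [0, 0, 0.3, 0, 0, 0, 0], [0, 0, 0.3, 0, 0, 0, 0], [0, 0, 0.3, 0, 0, 0, 0], [0, 0, 0.3, 0, 0, 0, 0], [0, 0, 0.3, 0, 0, 0, 0]]])

```text
clock: 13.97
position: [0.5085, 0.0603, 0.0734]
tool_rot: [0.033, 0.999, -0.0, -0.0]
ft_force: [0.9, 0.5, -1.2]
gripper_width: 0.0187
grip_force: 64.0
```

Call:
apply_moves(motion=[[[0, 0, 0.35, 0, 0, 0, 0], [0, 0, 0.35, 0, 0, 0, 0], [0, 0, 0.35, 0, 0, 0, 0], [0, 0, 0.35, 0, 0, 0, 0], [0, 0, 0.35, 0, 0, 0, 0], [0, 0, 0.35, 0, 0, 0, 0], [0, 0, 0.35, 0, 0, 0, 0], [0, 0, 0.35, 0, 0, 0, 0]]])

```text
clock: 14.63
position: [0.5159, 0.1723, 0.0733]
tool_rot: [0.033, 0.999, -0.0, -0.0]
ft_force: [0.2, 0.9, -1.9]
gripper_width: 0.0194
grip_force: 64.0
```

Call:
apply_moves(motion=[[[0, 0, 0.35, 0, 0, 0, 0], [0, 0, 0.35, 0, 0, 0, 0], [0, 0, 0.1, 0, 0, 0, 0], [0, 0, 0, 0, 0, 0, 0], [0, 0, 0, -0.6, 0, 0, 0], [0, 0, 0, -0.7, 0, 0, 0], [0, 0, -0.9, -0.8, 0, 0, 0], [0, 0, -0.9, 0, 0, 0, 0]]])

```text
clock: 15.3
position: [0.5165, 0.1374, 0.1583]
tool_rot: [0.031, 1.0, 0.002, 0.004]
ft_force: [0.9, -0.4, -1.1]
gripper_width: 0.0188
grip_force: 64.1
```

Call:
apply_moves(motion=[[[0, 0, -0.9, 0, 0, 0, 0], [0, 0, -0.9, 0, 0, 0, 0], [0, 0, -0.9, 0, 0, 0, 0], [0, 0, -0.9, 0, 0, 0, 0], [0, 0, -0.9, 0, 0, 0, 0], [0, 0, -0.9, 0, 0, 0, 0], [0, 0, -0.9, 0, 0, 0, 0], [0, 0, -0.9, 0, 0, 0, 0]]])

```text
clock: 15.97
position: [0.4936, -0.1536, 0.1532]
tool_rot: [0.033, 0.999, 0.0, 0.0]
ft_force: [0.9, -0.0, -3.2]
gripper_width: 0.019
grip_force: 64.1
```

```bash
cat > chk.py <<'E'
from plan import *
for n in ['top','scene']:
    c=cam(n); a,d=grab_frame(n); P=cloud(c,d); print(n); chips(P,c,a)
    u=pl(P); m=(abs(u[...,0])<.113)&(u[...,1]>.172)&(u[...,1]<.305)&(P[...,2]>.0085)&(P[...,2]<.035)
    for i,s,ce,mm in comps(m,6,400): q=P[mm]; print('tray',ce.round(1),s[4],pl(q.mean(0)).round(3),np.ptp(pl(q),axis=0).round(3),np.median(q[:,2]).round(4))
E
python3 - <<'E'
from chk import *
plan(.52,-.4205,.15,10)
E
```

```text
top
chip [201. 226.] 15 [0.4719 0.1632] z 0.0396 plate [-0.083  0.146]
tray [186.5 188.6] 47 [0.022 0.204] [0.028 0.018] 0.013
tray [194.6 186.4] 32 [0.031 0.18 ] [0.021 0.018] 0.0133
tray [181.6 200.2] 42 [-0.013  0.215] [0.025 0.021] 0.0125
tray [186.2 216. ] 128 [-0.059  0.197] [0.051 0.049] 0.0121
scene
tray [296.6 147.7] 36 [-0.111  0.271] [0.006 0.068] 0.0199
tray [281.1 155. ] 12 [-0.112  0.2  ] [0.002 0.024] 0.0256
tray [287.  153.8] 8 [-0.111  0.227] [0.003 0.019] 0.0163
tray [294.3 162.2] 22 [-0.067  0.211] [0.03  0.018] 0.0123
tray [312.  170.6] 40 [0.    0.212] [0.049 0.023] 0.0116
t 16.07 p [ 0.493  -0.1558  0.1528] cur phi -4.1 tilt z [-0.001 -0.    -1.   ] j [ 0.07  0.18 -0.46  0.   -0.94 -1.72] w 0.0188 | turn z units -0.1174 shift units [ 0.484 -6.634  0.073]
```

All six chips are in the tray: the merged blob grew by one chip, and everything sits at z≈0.012. The top "chip" at z=0.0396 is the arm's outline. The scraper goes back to its pad.

Call:
apply_moves(motion=[[[0, 0, 0, 0, 0, 0, -0.0585], [0, 0, 0, 0, 0, 0, -0.0585], [0, 0.06, -0.8, 0, 0, 0, 0], [0, 0.06, -0.83, 0, 0, 0, 0], [0, 0.06, -0.83, 0, 0, 0, 0], [0, 0.06, -0.83, 0, 0, 0, 0], [0, 0.06, -0.83, 0, 0, 0, 0], [0, 0.06, -0.83, 0, 0, 0, 0]]])

```text
clock: 16.73
position: [0.5151, -0.3504, 0.1529]
tool_rot: [-0.089, 0.996, 0.0, -0.0]
ft_force: [0.3, 0.3, -1.0]
gripper_width: 0.0192
grip_force: 64.0
```

Call:
apply_moves(motion=[[[0, 0.06, -0.83, 0, 0, 0, 0], [0, 0.06, -0.8, 0, 0, 0, 0], [0, 0, 0, 0, 0, 0, 0], [0, 0, 0, 0.8, 0, 0, 0], [0, 0, 0, 0.6, 0, 0, 0], [0, 0, 0, 0, 0, 0, 0], [0, 0, 0, 0, 0, 0, 0]]])

```text
clock: 17.32
position: [0.5212, -0.4136, 0.0959]
tool_rot: [-0.089, 0.996, 0.001, -0.002]
ft_force: [0.2, -0.1, -1.0]
gripper_width: 0.0191
grip_force: 64.0
```

```bash
python3 -c "
from plan import *
plan(.52,-.4205,.0365,10)"
```

```text
t 17.32 p [ 0.5212 -0.4136  0.0959] cur phi 10.2 tilt z [-0.004  0.001 -1.   ] j [-0.38  0.46 -0.18  0.   -0.93 -1.01] w 0.0191 | turn z units 0.0019 shift units [ 0.055 -0.168  1.484]
```

Call:
apply_moves(motion=[[[0, 0.05, -0.17, 0.5, 0, 0, 0], [0, 0, 0, 0.5, 0, 0, 0], [0, 0, 0, 0.3, 0, 0, 0], [0, 0, 0, 0.15, 0, 0, 0], [0, 0, 0, 0.05, 0, 0, 0], [0, 0, 0, 0, 0, 0, 0]]])

```text
clock: 17.82
position: [0.5221, -0.4211, 0.0378]
tool_rot: [-0.09, 0.996, -0.0, 0.0]
ft_force: [-0.0, 0.8, -1.6]
gripper_width: 0.0192
grip_force: 64.0
```

```bash
python3 -c "
from plan import *
plan(.52,-.4205,.0355,10)
print(monitor.observe()['ft_force'])"
```

```text
t 17.82 p [ 0.5221 -0.4211  0.0378] cur phi 10.3 tilt z [ 0. -0. -1.] j [-0.39  0.53 -0.22  0.   -0.82 -1.  ] w 0.0192 | turn z units 0.0023 shift units [0.05  0.024 0.057]
[-0.04884927  0.77193277 -1.59669052]
```

Call:
apply_moves(motion=[[[0, 0, 0, 0.05, 0, 0, 0], [0, 0, 0, 0.02, 0, 0, 0], [0, 0, 0, 0, 0, 0, 0], [0.45, 0, 0, 0, 0, 0, 0], [0.45, 0, 0, 0, 0, 0, 0], [0.45, 0, 0, 0, 0, 0, 0], [0.45, 0, 0, -0.2, 0, 0, 0], [0.45, 0, 0, -0.6, 0, 0, 0]]])

```text
clock: 18.48
position: [0.5195, -0.4199, 0.0634]
tool_rot: [-0.089, 0.996, 0.002, -0.003]
ft_force: [-0.9, 0.1, 0.1]
gripper_width: 0.0383
grip_force: 0.0
```

Call:
apply_moves(motion=[[[0.45, 0, 0, -0.8, 0, 0, 0], [0.45, 0, 0, -0.9, 0, 0, 0], [0.45, 0, 0, -0.9, 0, 0, 0], [0.45, 0, 0, -0.6, 0, 0, 0], [0.45, -0.2, 0.8, 0, 0, 0, 0.05], [0.45, -0.2, 0.8, 0, 0, 0, 0.05], [0.45, -0.2, 0.8, 0, 0, 0, 0.05], [0.45, -0.2, 0.8, 0, 0, 0, 0.05]]])

```text
clock: 19.15
position: [0.5502, -0.2921, 0.1955]
tool_rot: [0.123, 0.992, 0.0, 0.001]
ft_force: [0.5, 0.3, -0.7]
gripper_width: 0.0384
grip_force: 0.0
```

```bash
python3 - <<'E'
from chk import *
plan(.599,-.262,.10,-23)
c=cam('top'); a,d=grab_frame('top'); P=cloud(c,d); vv,uu=np.mgrid[:384,:512]
parts(P,c,(P[...,2]>.03)&(P[...,2]<.07)&(uu>378)&(uu<420)&(vv>185)&(vv<245),8)
c=cam('wrist'); a,d=grab_frame('wrist'); P=cloud(c,d); cv2.imwrite('pics/w6.png',a[:,:,::-1])
u=pl(P); b=(abs(u[...,0])<.112)&(u[...,1]<-.166)&(u[...,1]>-.312)&(P[...,2]>.009)&(P[...,2]<.045)
parts(P,c,b,60,20000)
E
```

```text
top
tray [191.5 175.8] 6 [0.062 0.193] [0.006 0.01 ] 0.0092
tray [189.3 187.7] 78 [0.026 0.196] [0.032 0.04 ] 0.0127
tray [182.1 200.4] 43 [-0.014  0.213] [0.027 0.026] 0.0126
tray [186.4 216.1] 120 [-0.059  0.196] [0.057 0.045] 0.0126
scene
tray [302.4 143.9] 7 [-0.112  0.3  ] [0.003 0.01 ] 0.0219
tray [295.4 148.2] 32 [-0.111  0.265] [0.006 0.054] 0.0201
tray [283.8 154.7] 18 [-0.111  0.212] [0.006 0.028] 0.0192
tray [294.1 162.1] 21 [-0.068  0.211] [0.024 0.015] 0.0121
tray [309.6 168.9] 27 [-0.011  0.215] [0.026 0.019] 0.0118
tray [316.  173.5] 14 [0.018 0.209] [0.021 0.009] 0.0117
t 19.25 p [ 0.5521 -0.2898  0.1955] cur phi -13.9 tilt z [ 0.002  0.    -1.   ] j [-0.17  0.31 -0.17 -0.   -1.09 -1.64] w 0.0384 | turn z units 0.0761 shift units [-0.804  1.097  2.388]
part [388.4 112.6] 1630 zt 0.0408 [ 536.2 -157.1] [  7.6 219.4] 85.8 plate [ 0.003 -0.169]
part [338.5  60.6] 1678 zt 0.0323 [ 463.1 -190.5] [41.7 27.4] 15.2 plate [-0.068 -0.207]
part [267.8  67.4] 832 zt 0.0128 [ 452.2 -254.7] [23.9 30.6] 66.2 plate [-0.075 -0.272]
part [347.6 133.9] 681 zt 0.0332 [ 531.4 -191.9] [26.1 25.1] 55.0 plate [ 0.    -0.204]
part [279.2 146.2] 312 zt 0.0148 [ 529.5 -260.6] [22.3 24.2] 60.4 plate [ 0.003 -0.273]
part [292.2 208.6] 1008 zt 0.0243 [ 599.4 -261.7] [26.8 49.6] 67.5 plate [ 0.072 -0.27 ]
part [349.  203.5] 153 zt 0.0231 [ 607.6 -199.2] [14.1 11.3] 32.6 plate [ 0.077 -0.207]
```

View pics/w6.png

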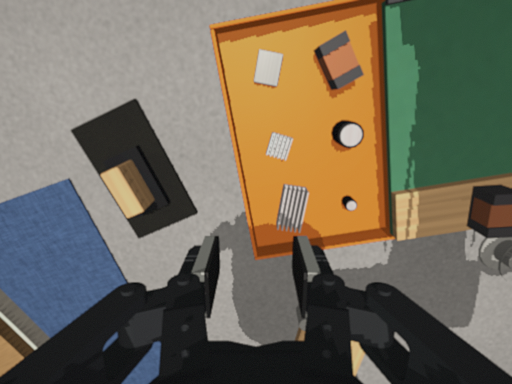

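The wrist view shows the pad with the scraper on it at (135,185) and the bin with all six parts. The spare heat sink at (292,208), capacitor at (348,134) and transformer at (338,60) agree with the top-camera positions to within about 3 mm. I'll fetch the heat sink first.

Call:
apply_moves(motion=[[[0.45, 0, 0, 0, 0, 0, 0.036], [0.45, 0, 0, 0, 0, 0, 0.036], [0.45, -0.4, 0.5, 0.5, 0, 0, 0], [0.45, -0.4, 0.6, 0.6, 0, 0, 0], [0.45, 0, 0, 0.7, 0, 0, 0], [0.45, 0, 0, 0.5, 0, 0, 0], [0.45, 0, 0, 0, 0, 0, 0], [0.45, 0, 0, 0, 0, 0, 0]]])

```text
clock: 20.02
position: [0.5961, -0.2657, 0.1016]
tool_rot: [0.194, 0.981, -0.0, -0.001]
ft_force: [-0.6, -0.5, -0.2]
gripper_width: 0.0382
grip_force: 0.0
```

```bash
python3 -c "
from plan import *
plan(.599,-.262,.017,-22.5)"
```

```text
t 20.02 p [ 0.5961 -0.2657  0.1016] cur phi -22.4 tilt z [-0.003  0.    -1.   ] j [-0.12  0.44 -0.21  0.   -0.93 -1.84] w 0.0382 | turn z units 0.0008 shift units [-0.036  0.114  2.114]
```

Call:
apply_moves(motion=[[[0.45, -0.04, 0.11, 0.5, 0, 0, 0], [0.45, 0, 0, 0.6, 0, 0, 0], [0.45, 0, 0, 0.5, 0, 0, 0], [0.45, 0, 0, 0.3, 0, 0, 0], [0.45, 0, 0, 0.15, 0, 0, 0], [0.45, 0, 0, 0, 0, 0, 0]]])

```text
clock: 20.52
position: [0.6001, -0.2618, 0.0203]
tool_rot: [0.194, 0.981, -0.0, -0.0]
ft_force: [-0.8, 0.5, -0.0]
gripper_width: 0.0384
grip_force: 0.0
```

```bash
python3 -c "
from plan import *
plan(.599,-.262,.017,-22.5)
print(monitor.observe()['ft_force'])"
```

```text
t 20.52 p [ 0.6001 -0.2618  0.0203] cur phi -22.4 tilt z [-0. -0. -1.] j [-0.11  0.53 -0.27  0.   -0.76 -1.85] w 0.0384 | turn z units 0.0008 shift units [ 0.023 -0.016  0.083]
[-0.81833277  0.46567277 -0.00683314]
```

Call:
apply_moves(motion=[[[0.45, 0, 0, 0.1, 0, 0, 0], [0.45, 0, 0, 0, 0, 0, 0], [0, 0, 0, 0, 0, 0, 0], [0, 0, 0, 0, 0, 0, 0], [0, 0, 0, 0, 0, 0, 0], [0, 0, 0, 0, 0, 0, 0], [0, 0, 0, -0.1, 0, 0, 0], [0, 0, 0, -0.4, 0, 0, 0]]], squeeze=50)

```text
clock: 21.18
position: [0.5983, -0.2608, 0.0343]
tool_rot: [0.195, 0.981, 0.0, -0.002]
ft_force: [-0.7, 0.5, -1.1]
gripper_width: 0.0249
grip_force: 49.3
```

Call:
apply_moves(motion=[[[0, 0, 0, -0.6, 0, 0, 0], [0, 0, 0, -0.7, 0, 0, 0], [0, 0, 0, -0.7, 0, 0, 0], [0, 0, 0, -0.6, 0, 0, 0], [0, 0, 0, -0.3, 0, 0, 0], [0, 0, 0, 0, 0, 0, 0]]])

```text
clock: 21.68
position: [0.6017, -0.2617, 0.156]
tool_rot: [0.194, 0.981, -0.0, 0.003]
ft_force: [0.0, 0.3, 0.8]
gripper_width: 0.0247
grip_force: 49.3
```

```bash
python3 - <<'E'
from plan import *
planp(.03,.086,.056,np.degrees(th))
c=cam('wrist'); a,d=grab_frame('wrist'); cv2.imwrite('pics/w7.png',a[120:,100:420,::-1])
E
```

```text
world [0.5803 0.0959]
t 21.68 p [ 0.6017 -0.2617  0.156 ] cur phi -22.4 tilt z [ 0.005 -0.001 -1.   ] j [-0.11  0.39 -0.15  0.   -1.03 -1.85] w 0.0247 | turn z units -0.1552 shift units [1.134 8.885 2.486]
```

View pics/w7.png

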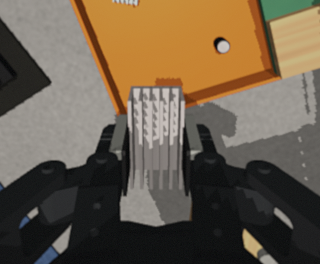

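The wrist crop shows the heat sink held level between the pads. I'll carry it to its place.

Call:
apply_moves(motion=[[[0, 0, 0, 0, 0, 0, -0.052], [0, 0, 0, 0, 0, 0, -0.052], [0, 0, 0, 0, 0, 0, -0.051], [0, 0.2, 0.8, 0, 0, 0, 0], [0, 0.2, 0.8, 0, 0, 0, 0], [0, 0.2, 0.8, 0, 0, 0, 0], [0, 0.2, 0.8, 0, 0, 0, 0], [0, 0.2, 0.8, 0, 0, 0, 0]]])

```text
clock: 22.4
position: [0.5693, -0.0977, 0.1504]
tool_rot: [0.033, 0.999, -0.0, -0.002]
ft_force: [0.9, -0.1, -0.6]
gripper_width: 0.0249
grip_force: 49.3
```

Call:
apply_moves(motion=[[[0, 0.13, 0.8, 0, 0, 0, 0], [0, 0, 0.8, 0, 0, 0, 0], [0, 0, 0.8, 0, 0, 0, 0], [0, 0, 0.8, 0, 0, 0, 0], [0, 0, 0.8, 0, 0, 0, 0], [0, 0, 0.8, 0.4, 0, 0, 0], [0, 0, 0, 0.8, 0, 0, 0], [0, 0, 0, 0.4, 0, 0, 0]]])

```text
clock: 23.07
position: [0.5763, 0.0943, 0.0843]
tool_rot: [0.032, 0.999, -0.001, -0.002]
ft_force: [-1.7, -0.3, -1.0]
gripper_width: 0.0252
grip_force: 49.3
```

Call:
apply_moves(motion=[[[0, 0, 0, 0, 0, 0, 0]]])

```text
clock: 23.15
position: [0.5747, 0.0924, 0.0828]
tool_rot: [0.033, 0.999, -0.002, -0.004]
ft_force: [-0.5, -1.1, -1.1]
gripper_width: 0.0249
grip_force: 49.3
```

```bash
python3 -c "
from plan import *
planp(.03,.086,.054,np.degrees(th))
print(monitor.observe()['ft_force'])"
```

```text
world [0.5803 0.0959]
t 23.15 p [0.5747 0.0924 0.0828] cur phi -3.8 tilt z [-0.009 -0.003 -1.   ] j [ 0.49  0.36 -0.39 -0.   -0.83 -2.13] w 0.0249 | turn z units -0.0002 shift units [-0.139  0.099  0.72 ]
[-0.53758007 -1.13672689 -1.09673868]
```

Call:
apply_moves(motion=[[[0, -0.06, 0.05, 0.3, 0, 0, 0], [0, 0, 0, 0.2, 0, 0, 0], [0, 0, 0, 0.1, 0, 0, 0], [0, 0, 0, 0.05, 0, 0, 0], [0, 0, 0, 0, 0, 0, 0]]])

```text
clock: 23.57
position: [0.581, 0.0944, 0.0622]
tool_rot: [0.033, 0.999, 0.0, -0.0]
ft_force: [-0.9, -0.6, -0.9]
gripper_width: 0.0248
grip_force: 49.3
```

```bash
python3 -c "
from plan import *
planp(.03,.086,.053,np.degrees(th))
print(monitor.observe()['ft_force'])"
```

```text
world [0.5803 0.0959]
t 23.57 p [0.581  0.0944 0.0622] cur phi -3.8 tilt z [-0.  0. -1.] j [ 0.49  0.39 -0.4  -0.   -0.78 -2.13] w 0.0248 | turn z units -0.0007 shift units [0.02  0.035 0.23 ]
[-0.89081319 -0.60954774 -0.86683923]
```

Call:
apply_moves(motion=[[[0, 0, 0, 0.1, 0, 0, 0], [0, 0, 0, 0.05, 0, 0, 0], [0, 0, 0, 0.03, 0, 0, 0], [0, 0, 0, 0, 0, 0, 0]]])

```text
clock: 23.9
position: [0.5808, 0.0947, 0.055]
tool_rot: [0.033, 0.999, 0.0, -0.0]
ft_force: [-0.3, -0.3, 0.2]
gripper_width: 0.0246
grip_force: 49.3
```

Call:
apply_moves(motion=[[[0, 0, 0, 0.03, 0, 0, 0], [0, 0, 0, 0, 0, 0, 0]]])

```text
clock: 24.07
position: [0.5809, 0.0948, 0.0538]
tool_rot: [0.033, 0.999, 0.0, 0.0]
ft_force: [-0.5, -0.2, -0.3]
gripper_width: 0.0251
grip_force: 49.3
```

Call:
apply_moves(motion=[[[0, 0, 0, 0.03, 0, 0, 0], [0, 0, 0, 0, 0, 0, 0]]])

```text
clock: 24.23
position: [0.5811, 0.0948, 0.0535]
tool_rot: [0.033, 0.999, 0.0, 0.0]
ft_force: [-2.7, -0.3, 7.0]
gripper_width: 0.0248
grip_force: 50.2
```

The heat sink has touched down (+7 N). I'll release it and go for the capacitor.

Call:
apply_moves(motion=[[[0.45, 0, 0, -0.03, 0, 0, 0], [0.45, 0, 0, 0, 0, 0, 0], [0.45, 0, 0, 0, 0, 0, 0], [0.45, 0, 0, -0.3, 0, 0, 0], [0.45, 0, 0, -0.7, 0, 0, 0], [0.45, 0, 0, -0.9, 0, 0, 0], [0.45, 0, 0, -0.6, 0, 0, 0], [0.45, 0, 0, -0.2, 0, 0, -0.058]]])

```text
clock: 24.9
position: [0.5829, 0.0954, 0.1663]
tool_rot: [-0.027, 1.0, 0.001, 0.003]
ft_force: [0.7, -0.5, -0.7]
gripper_width: 0.0384
grip_force: 0.0
```

Call:
apply_moves(motion=[[[0.45, 0, 0, 0, 0, 0, -0.058], [0.45, 0, 0, 0, 0, 0, -0.058], [0.45, 0, 0, 0, 0, 0, -0.058], [0.45, 0, 0, 0, 0, 0, -0.058], [0.45, 0, 0, 0, 0, 0, -0.058], [0.45, 0, 0, 0, 0, 0, -0.058], [0.45, 0, 0, 0, 0, 0, -0.058], [0.45, 0, 0, 0, 0, 0, -0.058]]])

```text
clock: 25.57
position: [0.5808, 0.0947, 0.1617]
tool_rot: [-0.494, 0.87, 0.0, -0.0]
ft_force: [-0.3, -0.4, -0.1]
gripper_width: 0.0382
grip_force: 0.0
```

Call:
apply_moves(motion=[[[0.45, 0, 0, 0, 0, 0, -0.058], [0.45, 0, 0, 0, 0, 0, -0.058], [0.45, 0, 0, 0, 0, 0, -0.058], [0.45, 0, 0, 0, 0, 0, 0]]])

```text
clock: 25.9
position: [0.5808, 0.0947, 0.1617]
tool_rot: [-0.643, 0.766, 0.0, -0.0]
ft_force: [-0.7, 0.9, 0.1]
gripper_width: 0.0386
grip_force: 0.0
```

```bash
python3 - <<'E'
from plan import *
plan(.531,-.191,.10)
c=cam('scene'); a,d=grab_frame('scene'); cv2.imwrite('pics/s8.png',cv2.resize(a[120:280,160:370,::-1],None,fx=3,fy=3))
E
```

```text
t 25.9 p [0.5808 0.0947 0.1617] cur phi 80.0 tilt z [-0. -0. -1.] j [ 0.49  0.28 -0.29 -0.   -0.99 -0.67] w 0.0386 | turn z units 0.0 shift units [ 7.251 -0.009  1.542]
```

View pics/s8.png

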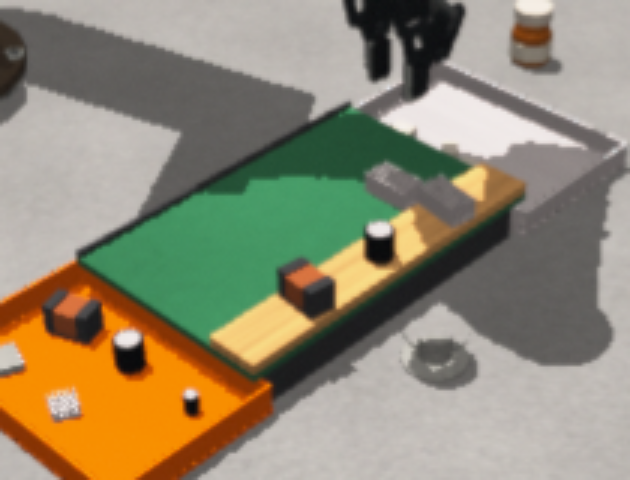

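The scene crop shows the spare heat sink standing at (390,182), right in front of its twin, and the plate otherwise clear. Next is the capacitor.

Call:
apply_moves(motion=[[[0.45, 0.7, 0, 0, 0, 0, 0], [0.45, 0.9, 0, 0, 0, 0, 0], [0.45, 0.9, 0, 0, 0, 0, 0], [0.45, 0.9, 0, 0, 0, 0, 0], [0.45, 0.9, 0, 0, 0, 0, 0], [0.45, 0.9, 0, 0, 0, 0, 0], [0.45, 0.9, 0, 0, 0, 0, 0], [0.45, 0.8, 0, 0.3, 0, 0, 0]]])

```text
clock: 26.62
position: [0.5325, -0.1789, 0.152]
tool_rot: [-0.639, 0.769, -0.002, 0.001]
ft_force: [0.6, 0.1, 0.0]
gripper_width: 0.0384
grip_force: 0.0
```

Call:
apply_moves(motion=[[[0.45, 0.35, 0, 0.6, 0, 0, 0], [0.45, 0, 0, 0.6, 0, 0, 0], [0.45, 0, 0, 0, 0, 0, 0], [0.45, 0, 0, 0, 0, 0, 0]]])

```text
clock: 26.95
position: [0.5283, -0.1908, 0.1012]
tool_rot: [-0.64, 0.769, 0.001, -0.001]
ft_force: [-0.0, 0.3, 0.8]
gripper_width: 0.0386
grip_force: 0.0
```

```bash
python3 - <<'E'
from plan import *
plan(.531,-.191,.022)
E
```

```text
t 26.95 p [ 0.5283 -0.1908  0.1012] cur phi 79.5 tilt z [-0.003 -0.    -1.   ] j [ 0.    0.31 -0.42  0.   -0.85 -0.18] w 0.0386 | turn z units 0.0 shift units [-0.009 -0.072  1.979]
```

Call:
apply_moves(motion=[[[0.45, 0, -0.05, 0.5, 0, 0, 0], [0.45, 0, 0, 0.6, 0, 0, 0], [0.45, 0, 0, 0.5, 0, 0, 0], [0.45, 0, 0, 0.3, 0, 0, 0], [0.45, 0, 0, 0.1, 0, 0, 0], [0.45, 0, 0, 0, 0, 0, 0], [0, 0, 0, 0, 0, 0, 0], [0, 0, 0, 0, 0, 0, 0]]])

```text
clock: 27.62
position: [0.5325, -0.1907, 0.0236]
tool_rot: [-0.641, 0.767, -0.001, 0.001]
ft_force: [-0.2, -0.8, -0.3]
gripper_width: 0.0241
grip_force: 49.0
```

Call:
apply_moves(motion=[[[0, 0, 0, 0, 0, 0, 0], [0, 0, 0, 0, 0, 0, 0]]])

```text
clock: 27.78
position: [0.5325, -0.1908, 0.0236]
tool_rot: [-0.641, 0.767, -0.001, 0.001]
ft_force: [0.3, 1.9, 7.9]
gripper_width: 0.0241
grip_force: 49.4
```

Call:
apply_moves(motion=[[[0, 0, 0, -0.1, 0, 0, 0], [0, 0, 0, -0.5, 0, 0, 0], [0, 0, 0, -0.8, 0, 0, 0], [0, 0, 0, -0.8, 0, 0, 0], [0, 0, 0, -0.8, 0, 0, 0], [0, 0, 0, -0.2, 0, 0, 0], [0, 0, 0, 0, 0, 0, 0.058], [0, 0, 0, 0, 0, 0, 0.058]]])

```text
clock: 28.45
position: [0.5316, -0.191, 0.1517]
tool_rot: [-0.541, 0.841, -0.001, 0.001]
ft_force: [0.2, 0.2, 0.2]
gripper_width: 0.0241
grip_force: 49.1
```

Call:
apply_moves(motion=[[[0, 0, 0, 0, 0, 0, 0.058], [0, 0, 0, 0, 0, 0, 0.058], [0, 0, 0, 0, 0, 0, 0.058], [0, 0, 0, 0, 0, 0, 0.058], [0, 0, 0, 0, 0, 0, 0.058], [0, 0, 0, 0, 0, 0, 0.058], [0, 0, 0, 0, 0, 0, 0.058], [0, 0, 0, 0, 0, 0, 0.058]]])

```text
clock: 29.12
position: [0.531, -0.191, 0.1503]
tool_rot: [-0.085, 0.996, 0.0, 0.0]
ft_force: [0.7, 0.1, -0.2]
gripper_width: 0.0242
grip_force: 49.0
```

Call:
apply_moves(motion=[[[0, 0, 0, 0, 0, 0, 0.058], [0, 0, 0, 0, 0, 0, 0.058], [0, 0, 0, 0, 0, 0, 0]]])

```text
clock: 29.37
position: [0.531, -0.191, 0.1502]
tool_rot: [0.036, 0.999, 0.0, 0.0]
ft_force: [-0.6, -0.2, -0.2]
gripper_width: 0.0238
grip_force: 49.0
```

```bash
python3 - <<'E'
from plan import *
planp(.034,-.002,.10)
E
```

```text
world [0.5785 0.0078]
t 29.37 p [ 0.531  -0.191   0.1502] cur phi -4.1 tilt z [ 0.  0. -1.] j [ 0.    0.26 -0.36 -0.   -0.95 -1.64] w 0.0238 | turn z units 0.0 shift units [-0.825  5.042  1.257]
```

Call:
apply_moves(motion=[[[0, -0.2, 0.7, 0, 0, 0, 0], [0, -0.2, 0.8, 0, 0, 0, 0], [0, -0.2, 0.8, 0, 0, 0, 0], [0, -0.22, 0.8, 0, 0, 0, 0], [0, 0, 0.8, 0, 0, 0, 0], [0, 0, 0.8, 0, 0, 0, 0], [0, 0, 0.34, 0.4, 0, 0, 0], [0, 0, 0, 0.5, 0, 0, 0]]])

```text
clock: 30.03
position: [0.579, 0.0114, 0.1155]
tool_rot: [0.029, 1.0, 0.001, 0.002]
ft_force: [0.0, -0.7, -1.1]
gripper_width: 0.0242
grip_force: 49.1
```

Call:
apply_moves(motion=[[[0, 0, 0, 0.5, 0, 0, 0], [0, 0, 0, 0.4, 0, 0, 0], [0, 0, 0, 0.2, 0, 0, 0], [0, 0, 0, 0, 0, 0, 0], [0, 0, 0, 0, 0, 0, 0]]])

```text
clock: 30.45
position: [0.5774, 0.0079, 0.0702]
tool_rot: [0.032, 0.999, -0.0, -0.0]
ft_force: [-1.1, -0.2, 1.2]
gripper_width: 0.0243
grip_force: 49.1
```

```bash
python3 - <<'E'
from plan import *
planp(.034,-.002,.060)
E
```

```text
world [0.5785 0.0078]
t 30.45 p [0.5774 0.0079 0.0702] cur phi -3.7 tilt z [-0. -0. -1.] j [ 0.35  0.37 -0.42  0.   -0.79 -1.99] w 0.0243 | turn z units 0.0 shift units [-0.029 -0.     0.254]
```

Call:
apply_moves(motion=[[[0, 0, 0, 0.12, 0, 0, 0], [0, 0, 0, 0.08, 0, 0, 0], [0, 0, 0, 0.03, 0, 0, 0], [0, 0, 0, 0, 0, 0, 0]]])

```text
clock: 30.78
position: [0.5772, 0.008, 0.0608]
tool_rot: [0.033, 0.999, 0.0, 0.0]
ft_force: [0.4, -0.2, -0.2]
gripper_width: 0.0243
grip_force: 49.1
```

Call:
apply_moves(motion=[[[0, 0, 0, 0.03, 0, 0, 0], [0, 0, 0, 0, 0, 0, 0]]])

```text
clock: 30.95
position: [0.5774, 0.0081, 0.0597]
tool_rot: [0.033, 0.999, 0.0, 0.0]
ft_force: [-0.6, -0.2, 0.1]
gripper_width: 0.0243
grip_force: 49.2
```

Call:
apply_moves(motion=[[[0, 0, 0, 0.02, 0, 0, 0], [0, 0, 0, 0, 0, 0, 0]]])

```text
clock: 31.12
position: [0.5774, 0.0081, 0.0596]
tool_rot: [0.033, 0.999, -0.0, 0.0]
ft_force: [-1.3, 0.5, 6.2]
gripper_width: 0.0239
grip_force: 49.9
```

Contact at +6 N, so I release. Then I turn for the transformer. I'll grip it end to end (42 mm, along the bin's x), because a 26 mm grip would put a finger almost against the plate edge.

Call:
apply_moves(motion=[[[0.45, 0, 0, -0.03, 0, 0, 0], [0.45, 0, 0, 0, 0, 0, 0], [0.45, 0, 0, 0, 0, 0, 0], [0.45, 0, 0, -0.3, 0, 0, 0], [0.45, 0, 0, -0.7, 0, 0, 0], [0.45, 0, 0, -0.9, 0, 0, 0], [0.62, 0, 0, -0.6, 0, 0, 0], [0.62, 0, 0, 0, 0, 0, -0.0568]]])

```text
clock: 31.78
position: [0.5803, 0.0085, 0.1656]
tool_rot: [-0.026, 1.0, 0.001, 0.004]
ft_force: [1.5, -0.4, 0.4]
gripper_width: 0.0529
grip_force: 0.0
```

Call:
apply_moves(motion=[[[0.62, 0, 0, 0, 0, 0, -0.0568], [0.62, 0, 0, 0, 0, 0, -0.0568], [0.62, 0, 0, 0, 0, 0, -0.0568], [0.62, 0, 0, 0, 0, 0, -0.0568], [0.62, 0, 0, 0, 0, 0, -0.0568], [0.62, 0, 0, 0, 0, 0, -0.0568], [0.62, 0, 0, 0, 0, 0, -0.0568], [0.62, 0, 0, 0, 0, 0, -0.0568]]])

```text
clock: 32.45
position: [0.5771, 0.008, 0.1597]
tool_rot: [-0.484, 0.875, 0.0, -0.0]
ft_force: [0.0, -0.0, 0.3]
gripper_width: 0.0533
grip_force: 0.0
```

Call:
apply_moves(motion=[[[0.62, 0, 0, 0, 0, 0, -0.0568], [0.62, 0, 0, 0, 0, 0, -0.0568], [0.62, 0, 0, 0, 0, 0, -0.0568], [0.62, 0, 0, 0, 0, 0, -0.0568], [0.62, 0, 0, 0, 0, 0, -0.0568], [0.62, 0, 0, 0, 0, 0, -0.0568], [0.62, 0, 0, 0, 0, 0, -0.0568], [0.62, 0, 0, 0, 0, 0, 0]]])

```text
clock: 33.12
position: [0.5771, 0.008, 0.1597]
tool_rot: [0.796, -0.605, -0.0, 0.0]
ft_force: [0.2, 0.8, 0.7]
gripper_width: 0.053
grip_force: 0.0
```

```bash
python3 - <<'E'
from plan import *
plan(.4625,-.190,.10,105.4)
E
```

```text
t 33.12 p [0.5771 0.008  0.1597] cur phi 105.6 tilt z [-0. -0. -1.] j [ 0.35  0.27 -0.32 -0.   -0.98 -0.08] w 0.053 | turn z units 0.0014 shift units [4.012 4.077 1.493]
```

Call:
apply_moves(motion=[[[0.62, 0.5, 0.5, 0, 0, 0, 0], [0.62, 0.6, 0.6, 0, 0, 0, 0], [0.62, 0.6, 0.6, 0, 0, 0, 0], [0.62, 0.6, 0.6, 0, 0, 0, 0], [0.62, 0.6, 0.6, 0, 0, 0, 0], [0.62, 0.6, 0.6, 0, 0, 0, 0], [0.62, 0.5, 0.57, 0.5, 0, 0, 0], [0.62, 0, 0, 0.6, 0, 0, 0]]])

```text
clock: 33.78
position: [0.4606, -0.1921, 0.1169]
tool_rot: [0.792, -0.61, 0.001, -0.001]
ft_force: [-0.2, 0.5, -0.5]
gripper_width: 0.0528
grip_force: 0.0
```

Call:
apply_moves(motion=[[[0.62, 0, 0, 0.4, 0, 0, 0], [0.62, 0, 0, 0, 0, 0, 0], [0.62, 0, 0, 0, 0, 0, 0], [0.62, 0, 0, 0, 0, 0, 0]]])

```text
clock: 34.12
position: [0.4631, -0.1891, 0.1007]
tool_rot: [0.794, -0.607, 0.0, -0.0]
ft_force: [0.2, -0.4, 0.5]
gripper_width: 0.0532
grip_force: 0.0
```

```bash
python3 - <<'E'
from plan import *
plan(.4625,-.190,.022,105.4)
c=cam('wrist'); a,d=grab_frame('wrist'); P=cloud(c,d)
u=pl(P); b=(abs(u[...,0])<.112)&(u[...,1]<-.175)&(u[...,1]>-.312)&(P[...,2]>.022)&(P[...,2]<.045)
parts(P,c,b,200,40000)
E
```

```text
t 34.12 p [ 0.4631 -0.1891  0.1007] cur phi 105.2 tilt z [ 0.001 -0.    -1.   ] j [ 0.01  0.22 -0.56  0.   -0.8   0.26] w 0.0532 | turn z units -0.0017 shift units [0.017 0.022 1.969]
part [255.1 207.2] 2175 zt 0.0324 [ 463.6 -190.3] [41.9 27.5] 15.3 plate [-0.068 -0.207]
```

Call:
apply_moves(motion=[[[0.62, 0.02, 0.02, 0.5, 0, 0, 0], [0.62, 0, 0, 0.6, 0, 0, 0], [0.62, 0, 0, 0.5, 0, 0, 0], [0.62, 0, 0, 0.25, 0, 0, 0], [0.62, 0, 0, 0.1, 0, 0, 0], [0.62, 0, 0, 0, 0, 0, 0]]])

```text
clock: 34.67
position: [0.4621, -0.1899, 0.0219]
tool_rot: [0.795, -0.607, -0.0, 0.0]
ft_force: [-0.1, 0.2, 0.8]
gripper_width: 0.053
grip_force: 0.0
```

Call:
apply_moves(motion=[[[0, 0, 0, 0, 0, 0, 0], [0, 0, 0, 0, 0, 0, 0], [0, 0, 0, 0, 0, 0, 0], [0, 0, 0, 0, 0, 0, 0]]])

```text
clock: 35.0
position: [0.4627, -0.1901, 0.023]
tool_rot: [0.795, -0.607, 0.001, -0.001]
ft_force: [0.0, 1.6, 7.5]
gripper_width: 0.041
grip_force: 51.7
```

Call:
apply_moves(motion=[[[0, 0, 0, -0.1, 0, 0, 0], [0, 0, 0, -0.5, 0, 0, 0], [0, 0, 0, -0.8, 0, 0, 0], [0, 0, 0, -0.8, 0, 0, 0], [0, 0, 0, -0.8, 0, 0, 0], [0, 0, 0, -0.2, 0, 0, 0], [0, 0, 0, 0, 0, 0, 0.0568], [0, 0, 0, 0, 0, 0, 0.0568]]])

```text
clock: 35.67
position: [0.462, -0.1901, 0.1512]
tool_rot: [0.715, -0.699, 0.001, -0.001]
ft_force: [-0.4, -0.2, -0.5]
gripper_width: 0.0408
grip_force: 50.9
```

```bash
python3 - <<'E'
from plan import *
plan(.4625,-.190,.022,105.4)
c=cam('wrist'); a,d=grab_frame('wrist'); cv2.imwrite('pics/w9.png',a[120:,100:420,::-1])
E
```

```text
t 35.67 p [ 0.462  -0.1901  0.1512] cur phi 91.3 tilt z [ 0.003  0.    -1.   ] j [ 0.    0.15 -0.5  -0.   -0.92  0.02] w 0.0408 | turn z units -0.1173 shift units [-1.00e-03 -4.00e-03  3.23e+00]
```

View pics/w9.png

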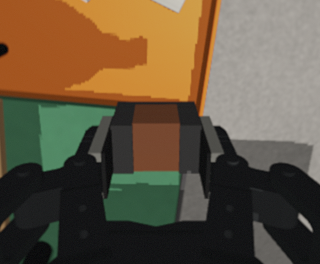

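The wrist crop shows the transformer held by its end blocks. I'll turn it and carry it to its twin.

Call:
apply_moves(motion=[[[0, 0, 0, 0, 0, 0, 0.0565], [0, 0, 0, 0, 0, 0, 0.0565], [0, 0, 0, 0, 0, 0, 0.0565], [0, 0, 0, 0, 0, 0, 0.0565], [0, 0, 0, 0, 0, 0, 0.0565], [0, 0, 0, 0, 0, 0, 0.0565], [0, 0, 0, 0, 0, 0, 0.0565], [0, 0, 0, 0, 0, 0, 0.0565]]])

```text
clock: 36.38
position: [0.4613, -0.1901, 0.1496]
tool_rot: [-0.319, 0.948, 0.0, -0.0]
ft_force: [0.1, -0.3, -0.3]
gripper_width: 0.0411
grip_force: 50.9
```

Call:
apply_moves(motion=[[[0, 0, 0, 0, 0, 0, 0.0565], [0, 0, 0, 0, 0, 0, 0.0565], [0, 0, 0, 0, 0, 0, 0.0565], [0, 0, 0, 0, 0, 0, 0.0565], [0, 0, 0, 0, 0, 0, 0.0565], [0, 0, 0, 0, 0, 0, 0.0565], [0, 0, 0, 0, 0, 0, 0]]])

```text
clock: 36.97
position: [0.4613, -0.1901, 0.1497]
tool_rot: [0.03, 1.0, 0.0, -0.0]
ft_force: [0.4, 0.3, -0.4]
gripper_width: 0.0411
grip_force: 50.9
```

```bash
python3 - <<'E'
from plan import *
planp(.036,-.085,.10,np.degrees(th))
E
```

```text
world [ 0.5751 -0.0752]
t 36.97 p [ 0.4613 -0.1901  0.1497] cur phi -3.5 tilt z [-0.001  0.    -1.   ] j [ 0.    0.15 -0.5  -0.   -0.92 -1.63] w 0.0411 | turn z units 0.0024 shift units [-2.649  3.053  1.24 ]
```

Call:
apply_moves(motion=[[[0, -0.45, 0.5, 0, 0, 0, 0], [0, -0.55, 0.65, 0, 0, 0, 0], [0, -0.55, 0.65, 0, 0, 0, 0], [0, -0.55, 0.65, 0, 0, 0, 0], [0, -0.55, 0.6, 0, 0, 0, 0], [0, 0, 0, 0.6, 0, 0, 0], [0, 0, 0, 0.7, 0, 0, 0], [0, 0, 0, 0.5, 0, 0, 0]]])

```text
clock: 37.63
position: [0.574, -0.0738, 0.0758]
tool_rot: [0.025, 1.0, 0.0, -0.001]
ft_force: [-0.8, -1.1, -0.6]
gripper_width: 0.0411
grip_force: 50.9
```

Call:
apply_moves(motion=[[[0, 0, 0, 0.2, 0, 0, 0], [0, 0, 0, 0, 0, 0, 0], [0, 0, 0, 0, 0, 0, 0]]])

```text
clock: 37.88
position: [0.5747, -0.0746, 0.0702]
tool_rot: [0.027, 1.0, -0.0, -0.0]
ft_force: [0.2, -0.7, -1.1]
gripper_width: 0.0406
grip_force: 50.8
```

```bash
python3 - <<'E'
from plan import *
planp(.036,-.085,.0585,np.degrees(th))
E
```

```text
world [ 0.5751 -0.0752]
t 37.88 p [ 0.5747 -0.0746  0.0702] cur phi -3.1 tilt z [-0. -0. -1.] j [ 0.21  0.37 -0.41  0.   -0.79 -1.83] w 0.0406 | turn z units 0.0051 shift units [-0.009 -0.014  0.292]
```

Call:
apply_moves(motion=[[[0, 0, 0, 0.12, 0, 0, 0], [0, 0, 0, 0.08, 0, 0, 0], [0, 0, 0, 0.04, 0, 0, 0], [0, 0, 0, 0, 0, 0, 0]]])

```text
clock: 38.22
position: [0.5746, -0.0745, 0.0605]
tool_rot: [0.029, 1.0, 0.0, 0.0]
ft_force: [-0.6, 0.2, -0.0]
gripper_width: 0.0411
grip_force: 50.8
```

Call:
apply_moves(motion=[[[0, 0, 0, 0.03, 0, 0, 0], [0, 0, 0, 0, 0, 0, 0]]])

```text
clock: 38.38
position: [0.5746, -0.0744, 0.0592]
tool_rot: [0.029, 1.0, 0.0, 0.0]
ft_force: [-0.2, -0.5, -0.5]
gripper_width: 0.041
grip_force: 50.8
```

Call:
apply_moves(motion=[[[0, 0, 0, 0.02, 0, 0, 0], [0, 0, 0, 0, 0, 0, 0]]])

```text
clock: 38.55
position: [0.5747, -0.0744, 0.0591]
tool_rot: [0.029, 1.0, -0.0, 0.0]
ft_force: [-1.9, 0.7, 6.3]
gripper_width: 0.041
grip_force: 51.5
```

Call:
apply_moves(motion=[[[0.6, 0, 0, -0.03, 0, 0, 0], [0.6, 0, 0, 0, 0, 0, 0], [0.6, 0, 0, 0, 0, 0, 0], [0.6, 0, 0, -0.3, 0, 0, 0], [0.6, 0, 0, -0.7, 0, 0, 0], [0.6, 0, 0, -0.9, 0, 0, 0], [0.6, 0, 0, -0.9, 0, 0, 0], [0.6, 0, 0, -0.6, 0, 0, 0]]])

```text
clock: 39.22
position: [0.5755, -0.0745, 0.199]
tool_rot: [0.029, 1.0, -0.0, 0.002]
ft_force: [0.5, -0.5, 0.2]
gripper_width: 0.0517
grip_force: 0.0
```

Call:
apply_moves(motion=[[[0.6, 0.7, 0, -0.5, 0, 0, 0], [0.6, 0.9, 0, -0.2, 0, 0, 0], [0.6, 0.8, -0.3, 0, 0, 0, 0], [0.6, 0.6, -0.8, 0, 0, 0, 0], [0.6, 0.2, -0.8, 0, 0, 0, 0], [0.6, 0, -0.8, 0, 0, 0, 0], [0.6, 0, -0.5, 0, 0, 0, 0], [0.6, 0, 0, 0, 0, 0, 0]]])

```text
clock: 39.88
position: [0.4388, -0.1974, 0.2236]
tool_rot: [0.03, 1.0, -0.0, 0.0]
ft_force: [0.5, -0.3, 0.9]
gripper_width: 0.0509
grip_force: 0.0
```

```bash
python3 - <<'E'
from chk import *
plan(.5,0,.3)
vv,uu=np.mgrid[:384,:512]
for n in ['top','scene']:
    c=cam(n); a,d=grab_frame(n); P=cloud(c,d); u=pl(P); print(n)
    parts(P,c,(u[...,0]>-.1)&(u[...,0]<.112)&(abs(u[...,1])<.168)&(P[...,2]>.053)&(P[...,2]<.09),12)
    print(' bin');parts(P,c,(abs(u[...,0])<.11)&(u[...,1]<-.172)&(u[...,1]>-.312)&(P[...,2]>.009)&(P[...,2]<.035),8)
    w=P-[.52,-.4205,0]
    print(' scr');parts(P,c,(abs(w[...,0])<.08)&(abs(w[...,1])<.06)&(P[...,2]>.03)&(P[...,2]<.07),8,4000)
cv2.imwrite('pics/s10.png',cv2.resize(a[:,:,::-1],(780,585)))
E
```

```text
top
chip [225.9 189.8] 128 [0.5781 0.0947] z 0.0456 plate [0.028 0.085]
tray [186.2 188.8] 44 [0.022 0.205] [0.028 0.017] 0.0128
tray [194.5 186. ] 30 [0.032 0.181] [0.015 0.019] 0.0124
tray [182.1 199.9] 44 [-0.012  0.214] [0.024 0.023] 0.0123
tray [186.3 216.2] 121 [-0.059  0.196] [0.054 0.045] 0.013
tray [171.5 222.8] 6 [-0.083  0.239] [0.006 0.009] 0.0094
scene
chip [290.6 182.2] 161 [0.5787 0.0959] z 0.0563 plate [0.028 0.086]
tray [297.1 147.7] 41 [-0.111  0.274] [0.006 0.053] 0.0182
tray [286.1 152.1] 10 [-0.111  0.223] [0.004 0.02 ] 0.0249
tray [283.3 155.8] 20 [-0.112  0.21 ] [0.005 0.038] 0.0155
tray [294.4 162.3] 23 [-0.068  0.212] [0.025 0.018] 0.0121
tray [311.8 170.5] 41 [-0.001  0.213] [0.053 0.025] 0.0115
t 39.98 p [ 0.4391 -0.1955  0.2233] cur phi -3.4 tilt z [-0.  0. -1.] j [-0.01  0.05 -0.43 -0.   -1.09 -1.62] w 0.0516 | turn z units 0.0 shift units [-1.229  4.969 -1.916]
top
part [227.1 169.4] 157 zt 0.0708 [636.8  92.3] [26.2 47.4] 76.0 plate [0.087 0.086]
part [258.4 170.7] 78 zt 0.0817 [632.    4.2] [22.6 22.5] 1.7 plate [ 0.088 -0.002]
part [287.3 174.5] 156 z
[... 674 characters left out ...]
  211.9] 159 zt 0.0544 [ 528.2 -419.4] [49.5 21.4] 9.5 plate [ 0.012 -0.432]
scene
part [301.  183.8] 336 zt 0.0694 [630.3  92.7] [35.7 72.3] 82.3 plate [0.08  0.086]
part [269.3 192.6] 89 zt 0.069 [581.1   4.4] [23.1 30.9] 40.4 plate [ 0.037 -0.005]
part [285.7 200.3] 130 zt 0.079 [6.383e+02 2.000e-01] [24.9 29.3] 39.3 plate [ 0.094 -0.006]
 bin
part [161.3 239.2] 90 zt 0.014 [ 456.  -256.7] [23.4 35.1] 64.7 plate [-0.071 -0.274]
part [180.8 253.8] 56 zt 0.0154 [ 532.5 -262.4] [21.9 30.4] 60.2 plate [ 0.006 -0.275]
part [223.  253.2] 33 zt 0.0232 [ 612.3 -201.8] [ 9.3 17.2] 44.2 plate [ 0.081 -0.209]
 scr
part [122.3 284.1] 340 zt 0.0537 [ 534.5 -421.4] [54.5 22.8] 8.9 plate [ 0.018 -0.433]
```

View pics/s10.png

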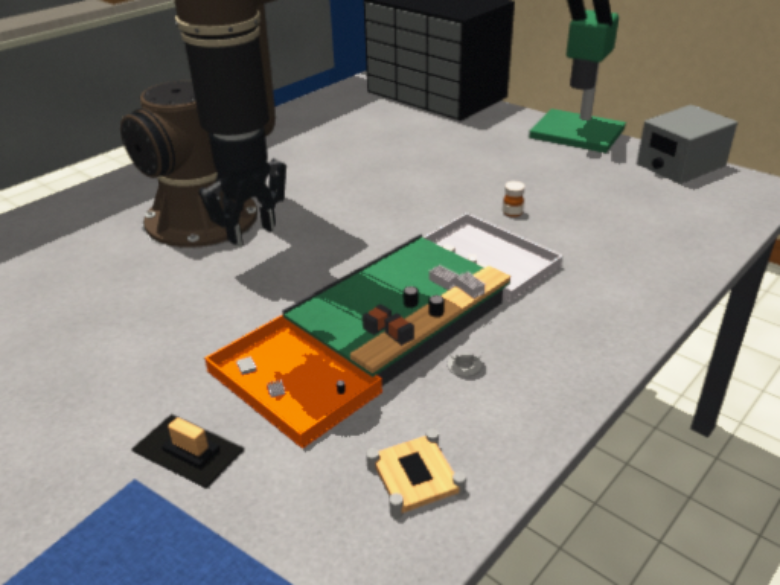

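The scene view shows each spare standing in front of its twin, at (442,275), (411,296) and (378,318). The plate is clear, the three other parts are in the bin, and the scraper is upright on its pad at (188,440), about 8 mm off centre. I'll hand it in.

```bash
python3 -c "
from h import *
print(bot.close_job())"
```

```text
the job is handed in; nothing more can be done
None
```

The job is handed in (no verdict came back): by my last camera check all six chips are in the tray, the three spares stand in front of their dead twins, the scraper is upright on its pad, and the other parts are still in the bin.

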